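Kit the parts of one toy robot

ROBOT

A 6-joint arm with a two-finger parallel gripper is mounted at the origin on the work surface. World frame = base frame: x ahead of the robot, y to its left, z up, the work surface at z = 0. Lengths are in m, angles in rad, forces in N, time in s.
With the tool pointing down it reaches from about 0.425 to 0.925 m from the base axis. Payload 12.5 kg.
Tool frame: the origin (TCP) lies midway between the tips of the shut fingers; the grasp point (between the pads) lies 19 mm behind it; z points along the fingers, x is the direction in which the jaws open and shut, and the axes are right-handed (so a half turn about z gives the same grasp; the last joint's range is limited). The gripper opens to 85 mm and grips with 20 to 120 N. Pads are 22 mm wide; open, the fingers measure 114 mm over their backs; the gripper's body (76 mm by 85 mm) begins 54 mm behind the grasp point. The pads swing forward as they close: fully open they stand 13 mm farther back than shut.
Start: joints at [1.081, 0.491, 1.559, -0, 1.092, -0.106], TCP at [0.234, 0.58, 0.198] pointing down, gripper open.
Joint ranges: [-3.1, 3.1], [-0.84, 2.19], [0.05, 2.79], [-1.13, 4.28], [0.06, 2.93], [-2.69, 2.69]. Speed limits (rad/s): [2.22, 2.22, 2.79, 3.14, 3.14, 3.14].

INTERFACE

Orientations are given as a unit quaternion [x, y, z, w].
In Python, from rig import arm gives the robot as it stands.
- The arm moves only by the tool servo_tool, never from a script. Its argument "steps" is a list of rows, each an object with "offset": the shift along the tool's x, y, z in m, a list of three; "dr": the turn, a rotation vector about the tool's x, y, z in rad, a list of three; "claw": the opening, from 0 (shut) to 1 (fully open). A call has 1 to 5 rows; each row shifts and turns the commanded pose from where the row before left it, along the tool's axes as they then stand; what a row does not reach is not made up. A row lasts 1/8 s, in which the tool goes at most 62.5 mm and 10.7 degrees, less where a joint would pass 70% of its speed; a pose out of reach is approached as far as the arm can. A call is refused whole if a number of a shift passes 0.0625 or a number of a turn 0.188, either way. A call with a gripper value outside its range is refused whole. The fingers move at their own pace and stop on an object; "force" is the grip in N (left out, the last holds). Time passes only in rows, so rows that do not move let the fingers close. It gives the time, the measured TCP pose, the force and the opening at its end, in the units of the state.
- arm.observe(): the state, without advancing time (a new reading comes with each control period).
- arm.camera(name): name is "scene" or "side" or "wrist"; returns (picture, depth): 420x560x3 uint8, blue, green, red; 420x560 float32, m along the optical axis (not along the pixel's ray), 0 where there is no reading.
- arm.camera_info(name): a dict with "fovy" (degrees; the focal length in pixels is half the picture's height over the tangent of half this angle, whatever the lens; pixels are square), "cx", "cy" (the principal point, pixels), "camera_from_world" (4x4, takes a point from world to camera coordinates). Camera axes: x right, y up, looking along -z (the intrinsics and any distortion apply to the point x, -y, -z); pixel columns grow to the right and rows downward; lengths in m; the calibration is good to about 2 mm. A picture is of the moment at which its call begins: read the wrist's pose just before it. camera_info takes no time and is no camera call; for the wrist camera it gives the pose at the moment of the call.
- arm.sign_off(): hands the job in, once; it reports no verdict.
The state is a dict: "time_s": time; "joint_positions": joint angles; "joint_vel": joint speeds; "tau": joint torques, N m; "eef_pos": TCP position; "tool_rot": TCP orientation; "wrist_force": force on the tool from outside, world axes, zero at the start; "moment": the same for the moment, N m; "gripper_width": finger opening in m.
Only numpy, scipy, OpenCV 4.12 (cv2) and the standard library are available. Lean on these libraries where they do the work, as an engineer would, in place of code of your own. Each camera call takes 0.05 s, during which the arm holds its last target.

TASK

Make up the kit for one toy robot: put the big spoked wheel, the toothed gear, the servo motor and the U-shaped aluminium bracket into the kit tray, each in the pocket shaped for it (large round, small round, oblong, square), upright and flat on the pocket's floor. Leave the small wheel and the toothless disc where they lie; they belong to another model.

Things in the scene. Friction and masses are not known exactly. Their poses are not given: they have to be found in the camera images.
- wheel: The big drive wheel lying flat: black tyre, grey and white five-spoked hub; 60 mm diameter, 26 mm high. Round, may be gripped across any diameter. Origin: centre of the underside, z up. Fingertips kept at least 7 mm above its underside clear the plate when it is set down. 
- gear: White plastic gear lying flat, 12 teeth: 39 mm over the teeth, toothed part 18 mm high, with a smooth 20 mm diameter boss on top up to 28 mm. Grip the toothed part across any diameter. Origin: centre of the underside, z up. Fingertips kept at least 7 mm above its underside clear the plate when it is set down. 
- servo: Black servo motor standing upright: body 40 mm (its x) x 20 mm (its y) x 36 mm high, grey band; two mounting ears make it 54 mm long in x at 26 to 29 mm height; a small shaft on top reaches 42 mm. Grip it across its 20 mm (y). Origin: centre of the underside, z up. Fingertips kept at least 7 mm above its underside clear the plate when it is set down. 
- bracket: Bare aluminium U-bracket standing open side up: base 40 mm (its x) x 36 mm (its y), 4 mm thick, two walls 3 mm thick at the y ends, running along x, 32 mm high. Grip it over the outside of both walls (36 mm, along y). Origin: centre of the underside, z up. Fingertips kept at least 7 mm above its underside clear the plate when it is set down. 
- small_wheel: Look-alike, not part of the kit: small wheel with black tyre and five-spoked hub like the big one's, only 42 mm diameter, 26 mm high. Origin: centre of the underside.
- plain_disc: Look-alike, not part of the kit: white plastic disc like the gear (38 mm diameter, 18 mm high, 20 mm boss up to 28 mm) but with a smooth rim, no teeth. Origin: centre of the underside. Other objects stand outside the area of parts and tray; only a flat steel rule, 1.5 mm thick, lies between them.
- nest_wheel: Fixed grey plate 96 x 96 mm, 9 mm thick, in the white kit tray, with a 5 mm deep black-floored pocket in its middle. Origin: centre of its underside, about 4 mm above the bench; pocket floor at +4 mm, plate top at +9 mm; z up. Pocket for the big wheel: the large round one, 78 mm diameter. Plates: 2 x 2, pitch 100 mm, turned alike; tray 212 mm square, rim 13 mm high.
- nest_gear: Fixed grey plate 96 x 96 mm, 9 mm thick, in the white kit tray, with a 5 mm deep black-floored pocket in its middle. Origin: centre of its underside, about 4 mm above the bench; pocket floor at +4 mm, plate top at +9 mm; z up. Pocket for the gear: the smaller round one, 54 mm diameter.
- nest_servo: Fixed grey plate 96 x 96 mm, 9 mm thick, in the white kit tray, with a 5 mm deep black-floored pocket in its middle. Origin: centre of its underside, about 4 mm above the bench; pocket floor at +4 mm, plate top at +9 mm; z up. Pocket for the servo: the oblong one, 58 mm (plate's x) x 38 mm (plate's y); the servo's 40 mm side lies along the pocket's 58 mm.
- nest_bracket: Fixed grey plate 96 x 96 mm, 9 mm thick, in the white kit tray, with a 5 mm deep black-floored pocket in its middle. Origin: centre of its underside, about 4 mm above the bench; pocket floor at +4 mm, plate top at +9 mm; z up. Pocket for the bracket: the square one, 56 x 56 mm, sides along the plate's x and y; it takes the bracket at any quarter turn.
Mind the look-alikes: they are no part of the job. Leave any orange look-alike of the servo alone.

How it is judged:
By the outcome, as a careful person would: the job done as asked, in the order asked, and still so for the second after the job is handed in, with the robot touching nothing.
It also fails if it takes over 123 s, if anything falls off the work surface, if the arm or the gripper's body presses on something with over 40 N, if the wrist force passes 120 N, or if a joint passes its speed limit or range.

## Working session

There is one attempt and no reset: what is moved stays moved. The work goes in short steps, Python scripts to look and compute and a tool call to move; the robot and the scene stay as the last step left them, time stands still between calls to the robot, and variables do not carry over. Pictures are saved under pics/ and viewed, and the job is handed in when it is done.

Besides the shell and the picture viewer there is one more tool, called after "Call:" as name(argument=value, ...), one argument or row to a line, values as JSON. servo_tool: Moves the arm, as the interface text tells. Its arguments: {"type":"object","properties":{"steps":{"type":"array","items":{"type":"object","properties":{"offset":{"type":"array","items":{"type":"number"}},"dr":{"type":"array","items":{"type":"number"}},"claw":{"type":"number"}}}},"force":{"type":"number"}},"required":["steps"]}

```bash
ls; mkdir -p pics
cat > h.py <<'E'
from rig import arm
import numpy as np, cv2
E
python3 - <<'E'
from h import *
s=arm.observe(); print({k:np.round(v,3) for k,v in s.items()})
for n in ["scene","side","wrist"]:
    i=arm.camera_info(n); print(n,i)
    p,d=arm.camera(n); cv2.imwrite(f"pics/{n}0.png",p); np.savez(f"pics/{n}0.npz",p=p,d=d,M=i["camera_from_world"])
E
```

```text
pics
{'time_s': np.float64(0.0), 'joint_positions': array([ 1.081,  0.492,  1.559,  0.   ,  1.092, -0.106]), 'joint_vel': array([ 0.   , -0.   , -0.001,  0.002, -0.   ,  0.002]), 'tau': array([ 1.0000e-03, -6.1846e+01, -2.6160e+01, -0.0000e+00,  4.0000e-03,
       -0.0000e+00]), 'eef_pos': array([0.234, 0.579, 0.197]), 'tool_rot': array([ 0.829,  0.559, -0.001,  0.   ]), 'wrist_force': array([-0.386,  0.99 ,  0.645]), 'moment': array([-0.014,  0.012, -0.049]), 'gripper_width': np.float64(0.085)}
scene {'fovy': 43.08167018876408, 'cx': 281.5335491609902, 'cy': 200.61467015483564, 'camera_from_world': array([[-0.50553449,  0.86277929,  0.00683841,  0.27593512],
       [-0.63043847, -0.37478521,  0.67976715,  0.33983877],
       [ 0.58905196,  0.33933455,  0.73339611, -1.48448595],
       [ 0.        ,  0.        ,  0.        ,  1.        ]])}
side {'fovy': 57.298335492441595, 'cx': 280.41983977000723, 'cy': 203.8952816662604, 'camera_from_world': array([[ 0.98617154, -0.16526349, -0.01239683, -0.56699066],
       [ 0.10068455,  0.53803461,  0.83688792, -0.10947088],
       [-0.13163709, -0.82656321,  0.54723389, -0.67369327],
       [ 0.        ,  0.        ,  0.        ,  1.        ]])}
wrist {'fovy': 67.92558801914416, 'cx': 282.01689152204915, 'cy': 210.9234258729651, 'camera_from_world': array([[ 0.37415881,  0.92736387, -0.00119891, -0.62467433],
       [-0.89118067,  0.35920195, -0.27707575,  0.03566661],
       [-0.25651939,  0.10473878,  0.96084733, -0.37872372],
       [ 0.        ,  0.        ,  0.        ,  1.        ]])}
```

View pics/scene0.png

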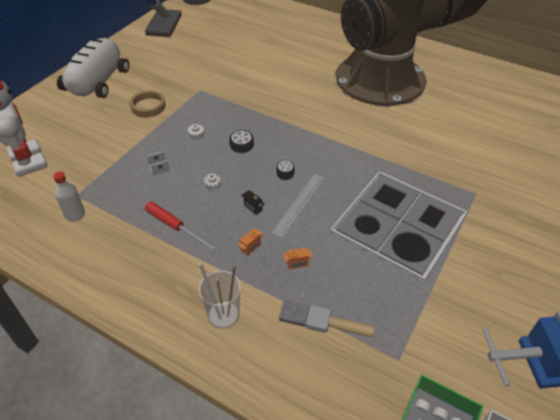

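View pics/side0.png

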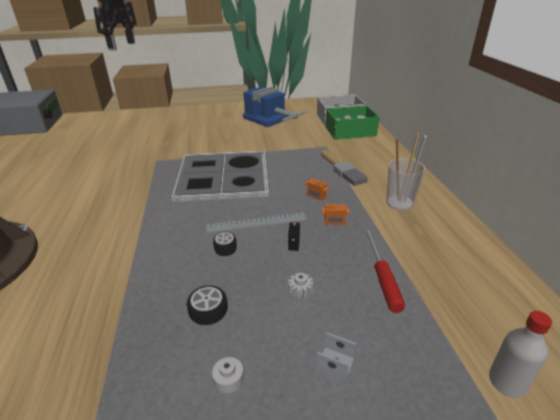

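View pics/wrist0.png

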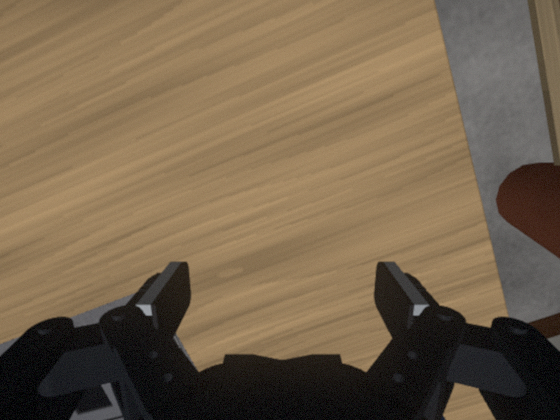

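The scene picture shows these candidates:
- Big wheel at (241,140), against the small wheel at (285,169).
- Toothed gear at (212,181), against the plain disc at (196,130).
- Black servo at (253,202), against the orange ones at (250,240) and (297,258).
- Bracket at (157,163).
- Tray around (400,220).

Next I'll turn these into positions.

```bash
cat > h.py <<'E'
from rig import arm
import numpy as np, cv2
INF={'scene':(43.08167018876408,281.5335491609902,200.61467015483564),'side':(57.298335492441595,280.41983977000723,203.8952816662604),'wrist':(67.92558801914416,282.01689152204915,210.9234258729651)}
def f(n): return 210/np.tan(np.radians(INF[n][0]/2))
def ray(n,M,u,v):
    u=np.asarray(u,float);v=np.asarray(v,float)
    d=np.stack([(u-INF[n][1])/f(n),-(v-INF[n][2])/f(n),-np.ones_like(u)],-1)
    R=M[:3,:3]; return -R.T@M[:3,3], d@R
def plane(n,M,u,v,z):
    o,d=ray(n,M,u,v); t=(z-o[2])/d[...,2]; return o+d*t[...,None]
def depthpts(n,M,D):
    v,u=np.mgrid[0:420,0:560]; o,d=ray(n,M,u,v); return o+d*D[...,None]
def proj(n,M,P):
    P=np.asarray(P,float); c=P@M[:3,:3].T+M[:3,3]
    return np.stack([INF[n][1]+f(n)*c[...,0]/-c[...,2], INF[n][2]-f(n)*c[...,1]/-c[...,2]],-1)
def snap(n,tag):
    M=arm.camera_info(n)["camera_from_world"]; p,d=arm.camera(n)
    cv2.imwrite(f"pics/{tag}.png",p); np.savez(f"pics/{tag}.npz",p=p,d=d,M=M); return p,d,M
def load(tag):
    z=np.load(f"pics/{tag}.npz"); return z['p'],z['d'],z['M']
E
python3 - <<'E'
from h import *
p,d,M=load('scene0'); P=depthpts('scene',M,d)
for n,(u,v) in dict(mat=(120,190),mat2=(330,180),mat3=(400,300),mat4=(230,110)).items(): print(n,P[v,u].round(4))
h=((P[...,2]>0.008)&(P[...,2]<0.06)&(d>0)).astype(np.uint8)
n,l,st,c=cv2.connectedComponentsWithStats(h)
for i in range(1,n):
    if 30<st[i,4]<3000 :
        q=P[l==i]; print(st[i],c[i].round(0),'med',np.median(q,0).round(3),'lo',q.min(0).round(3),'hi',q.max(0).round(3))
ps,ds,Ms=load('side0'); Q=depthpts('side',Ms,ds)
for (u,v) in [(180,250),(330,250),(250,400),(200,230)]: print(Q[v,u].round(4))
print('side')
h=((Q[...,2]>0.01)&(Q[...,2]<0.06)&(ds>0)).astype(np.uint8)
n,l,st,c=cv2.connectedComponentsWithStats(h)
for i in range(1,n):
    if 30<st[i,4]<3000 :
        q=Q[l==i]; print(st[i],c[i].round(0),'med',np.median(q,0).round(3),'lo',q.min(0).round(3),'hi',q.max(0).round(3))
cv2.imwrite('pics/c1.png',cv2.resize(p[110:290,130:480],None,fx=2.2,fy=2.2,interpolation=cv2.INTER_CUBIC))
cv2.imwrite('pics/c2.png',cv2.resize(ps[130:400,130:400],None,fx=2.2,fy=2.2,interpolation=cv2.INTER_CUBIC))
E
```

```text
mat [ 0.6977 -0.3277  0.0012]
mat2 [0.4313 0.0605 0.0023]
mat3 [0.6483 0.3164 0.0028]
mat4 [ 0.3329 -0.28    0.0009]
[184   0  24   4  57] [195.   1.] med [-0.077 -0.694  0.013] lo [-0.107 -0.735  0.008] hi [-0.062 -0.669  0.021]
[145   8  37  29 688] [163.  22.] med [ 0.098 -0.689  0.021] lo [ 0.002 -0.754  0.008] hi [ 0.163 -0.636  0.059]
[ 458   10  102   39 1561] [515.  28.] med [-0.409  0.261  0.033] lo [-0.421  0.09   0.008] hi [-0.396  0.397  0.06 ]
[ 56  51  74  47 939] [97. 80.] med [ 0.47  -0.613  0.044] lo [ 0.329 -0.708  0.012] hi [ 0.523 -0.575  0.06 ]
[ 336   52   90   53 2514] [379.  83.] med [0.073 0.027 0.018] lo [-0.101 -0.124  0.008] hi [0.128 0.123 0.06 ]
[130  90  36  27 483] [147. 103.] med [ 0.436 -0.467  0.02 ] lo [ 0.387 -0.517  0.008] hi [ 0.48  -0.421  0.029]
[188 124  16  14 180] [195. 131.] med [ 0.464 -0.29   0.019] lo [ 0.439 -0.315  0.008] hi [ 0.481 -0.274  0.032]
[229 130  25  22 451] [241. 140.] med [ 0.442 -0.172  0.026] lo [ 0.405 -0.206  0.008] hi [ 0.467 -0.147  0.033]
[  7 139  41  38 752] [ 28. 159.] med [ 0.747 -0.549  0.022] lo [ 0.685 -0.63
[... 3930 characters left out ...]
.018  0.029]
[288 272  25  22 399] [300. 283.] med [ 0.578 -0.166  0.018] lo [ 0.561 -0.18   0.01 ] hi [ 0.6   -0.141  0.032]
[ 186  285   42   37 1194] [207. 303.] med [ 0.435 -0.187  0.026] lo [ 0.404 -0.208  0.01 ] hi [ 0.464 -0.149  0.03 ]
[325 332  31  23 391] [340. 343.] med [ 0.607 -0.286  0.023] lo [ 0.59  -0.298  0.01 ] hi [ 0.625 -0.273  0.035]
[ 490  343   51   52 1250] [511. 374.] med [ 0.785 -0.374  0.036] lo [ 0.778 -0.383  0.01 ] hi [ 0.811 -0.344  0.06 ]
[317 352  32  24 413] [332. 363.] med [ 0.588 -0.313  0.024] lo [ 0.571 -0.325  0.01 ] hi [ 0.606 -0.3    0.034]
[212 357  31  32 765] [227. 372.] med [ 0.459 -0.301  0.019] lo [ 0.439 -0.315  0.01 ] hi [ 0.477 -0.276  0.03 ]
```

View pics/c1.png

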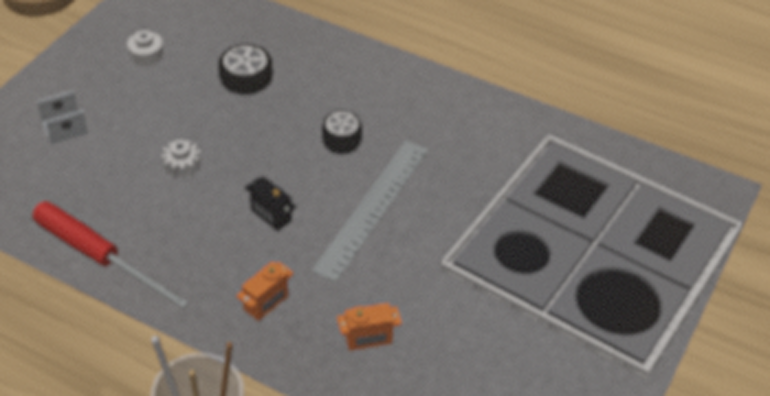

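View pics/c2.png

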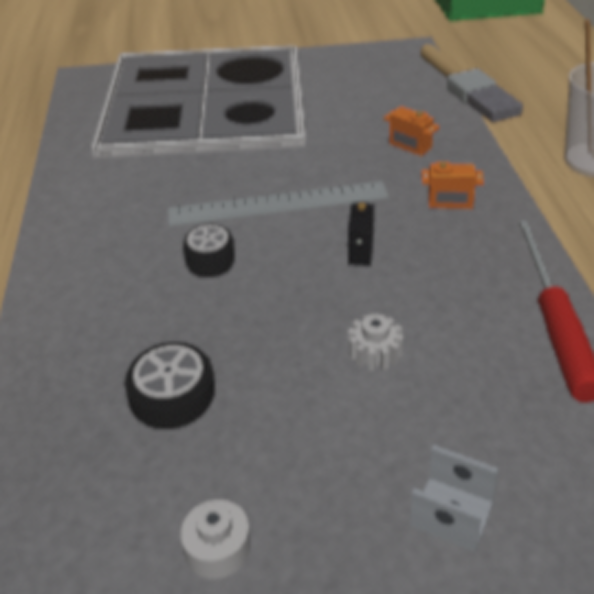

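Run:
```python
from h import *
W={}
for n in('scene','side'):
    p,d,M=load(n+'0'); W[n]=(p,depthpts(n,M,d),M)
def reg(n,lo,hi,zl,zh):
    p,P,M=W[n]; m=(P[...,0]>lo[0])&(P[...,0]<hi[0])&(P[...,1]>lo[1])&(P[...,1]<hi[1])&(P[...,2]>zl)&(P[...,2]<zh)
    return P[m],p[m]
def rect(q): return tuple(np.round(x,4) for x in cv2.minAreaRect((q[:,:2]*1000).astype(np.float32)))
for n in W:
    print(n)
    for k,lo,hi,zl,zh in [('servo top',(.55,-.09),(.63,0),.031,.040),('servo all',(.55,-.09),(.63,0),.012,.05),('bracket',(.55,-.34),(.65,-.25),.012,.05),('bracket top',(.55,-.34),(.65,-.25),.028,.05),('wheel',(.39,-.22),(.48,-.13),.015,.05),('gear',(.54,-.2),(.62,-.12),.012,.05),('tray',(.34,.1),(.6,.38),.0085,.03)]:
        q,c=reg(n,lo,hi,zl,zh); print(k,len(q),rect(q),'z',np.percentile(q[:,2],[5,50,95]).round(4))
    q,c=reg(n,(.34,.1),(.6,.38),.0,.03)
    p,P,M=W[n]
    g=(p.max(2)<45)&(P[...,0]>.35)&(P[...,0]<.59)&(P[...,1]>.12)&(P[...,1]<.37)&(P[...,2]<.03)
    nn,l,st,c=cv2.connectedComponentsWithStats(g.astype(np.uint8))
    for i in range(1,nn):
        if st[i,4]>60:
            ys,xs=np.nonzero(l==i); F=plane(n,M,xs,ys,.0085); print('pocket',st[i,4],c[i].round(),P[l==i].mean(0).round(4),rect(F))
```

```text
scene
servo top 145 (array([592.3309, -43.8757]), array([51.9677, 22.5257]), np.float64(73.5513)) z [0.0318 0.0363 0.0395]
servo all 297 (array([592.0811, -45.4511]), array([56.4688, 23.1983]), np.float64(74.6435)) z [0.0152 0.0339 0.0413]
bracket 279 (array([ 598.5883, -297.7023]), array([40.9406, 39.5276]), np.float64(55.2504)) z [0.0132 0.0242 0.0344]
bracket top 95 (array([ 598.6067, -297.7545]), array([40.2098, 39.3286]), np.float64(55.1974)) z [0.0284 0.0317 0.0352]
wheel 394 (array([ 435.1383, -177.5948]), array([60.9062, 57.6953]), np.float64(51.548)) z [0.0174 0.0268 0.0302]
gear 190 (array([ 582.1665, -159.0974]), array([38.0362, 38.1259]), np.float64(38.0197)) z [0.0135 0.0197 0.0301]
tray 7044 (array([472.3589, 243.0994]), array([213.0689, 217.0572]), np.float64(84.9234)) z [0.0091 0.0132 0.0163]
pocket 317 [389. 196.] [0.4168 0.1975 0.0094] (array([415.1702, 197.0119]), array([49.3292, 45.1242]), np.float64(84.0303))
pocket 239 [432. 216.] [0.4256 0.2974 0.0094] (array([423.6866, 297.1557]), array([32.1902, 47.4955]), np.float64(85.1925))
pocket 286 [367. 225.] [0.5162 0
[... 831 characters left out ...]
2266, -162.209 ]), array([38.2683, 38.1162]), np.float64(75.346)) z [0.0133 0.0185 0.0291]
tray 3395 (array([473.7136, 242.8933]), array([216.5552, 211.5832]), np.float64(84.8428)) z [0.0089 0.013  0.0146]
pocket 212 [243. 162.] [0.5282 0.2917 0.0088] (array([528.3416, 292.8689]), array([50.466 , 69.2249]), np.float64(79.1254))
pocket 63 [203. 163.] [0.4268 0.3014 0.0086] (array([427.0815, 300.5613]), array([16.547 , 50.8347]), np.float64(79.1168))
pocket 184 [200. 183.] [0.419  0.2007 0.0087] (array([418.8764, 202.2116]), array([36.9618, 53.4062]), np.float64(79.2889))
pocket 121 [243. 181.] [0.5188 0.1917 0.0089] (array([518.8247, 192.5789]), array([28.1369, 46.7669]), np.float64(79.2673))
```

Measurements, checked against the given sizes:
- Wheel at (0.435, -0.178), width about 60 mm. Gear at (0.581, -0.160), width 38 mm.
- Servo at (0.592, -0.047), long axis 74.5°. Bracket at (0.598, -0.298), wall normal 55°.
- Tray centre (0.473, 0.243), turned -5°, width about 212 mm.
- Nests: wheel (0.527, 0.288), gear (0.518, 0.189), servo (0.428, 0.297), bracket (0.419, 0.198).

The close crops confirm the choices. The big five-spoked wheel is at (245,68) in crop 1 and is larger than the one at (342,130). The toothed gear is at (180,155), and the disc at (145,43) has a smooth rim. The black servo is at (270,203).

```bash
cat >> h.py <<'E'
from scipy.spatial.transform import Rotation as Ro
def down(deg):
    a=np.radians(deg); x=[np.cos(a),np.sin(a),0]; z=[0,0,-1.]; y=np.cross(z,x); return Ro.from_matrix(np.array([x,y,z]).T)
def plan(*wps):
    "wps: (x,y,z,deg,rows)"
    s=arm.observe(); p=np.array(s['eef_pos']); R=Ro.from_quat(s['tool_rot'])
    x=R.as_matrix()[:,0]; print('t',round(float(s['time_s']),2),'p',p.round(4),'deg',np.degrees(np.arctan2(x[1],x[0])).round(1),'w',round(float(s['gripper_width']),4),'F',np.round(s['wrist_force'],1))
    for x_,y_,z_,dg,n in wps:
        T=np.array([x_,y_,z_]); Rt=down(dg); rv=(R.inv()*Rt).as_rotvec()
        dR=Ro.from_rotvec(rv/n); dp=(T-p)/n; 
        print('->',T,dg,'|d|',np.linalg.norm(T-p).round(3))
        for i in range(n):
            print('  ',(R.inv().apply(dp)).round(4).tolist(),(rv/n).round(4).tolist()); R=R*dR
        p=T;R=Rt
E
python3 -c "
from h import *
plan((.46,.28,.14,85,6),(.48,0,.12,85,5),(.435,-.178,.08,85,4),(.435,-.178,.0065,85,2))"
```

```text
t 0.15 p [0.2339 0.5794 0.1975] deg 68.0 w 0.0853 F [ 0.8 -0.7 -0.1]
-> [0.46 0.28 0.14] 85 |d| 0.38
   [-0.0321, 0.0536, 0.0096] [-0.0, 0.0001, -0.0494]
   [-0.0348, 0.052, 0.0096] [-0.0, 0.0001, -0.0494]
   [-0.0373, 0.0502, 0.0096] [-0.0, 0.0001, -0.0494]
   [-0.0397, 0.0483, 0.0096] [-0.0, 0.0001, -0.0494]
   [-0.0421, 0.0463, 0.0096] [-0.0, 0.0001, -0.0494]
   [-0.0443, 0.0441, 0.0096] [-0.0, 0.0001, -0.0494]
-> [0.48 0.   0.12] 85 |d| 0.281
   [-0.0554, 0.0089, 0.004] [0.0, 0.0, 0.0]
   [-0.0554, 0.0089, 0.004] [0.0, 0.0, 0.0]
   [-0.0554, 0.0089, 0.004] [0.0, 0.0, 0.0]
   [-0.0554, 0.0089, 0.004] [0.0, 0.0, 0.0]
   [-0.0554, 0.0089, 0.004] [0.0, 0.0, 0.0]
-> [ 0.435 -0.178  0.08 ] 85 |d| 0.188
   [-0.0453, -0.0073, 0.01] [0.0, 0.0, 0.0]
   [-0.0453, -0.0073, 0.01] [0.0, 0.0, 0.0]
   [-0.0453, -0.0073, 0.01] [0.0, 0.0, 0.0]
   [-0.0453, -0.0073, 0.01] [0.0, 0.0, 0.0]
-> [ 0.435  -0.178   0.0065] 85 |d| 0.074
   [0.0, 0.0, 0.0367] [0.0, 0.0, 0.0]
   [0.0, 0.0, 0.0368] [0.0, 0.0, 0.0]
```

Call:
servo_tool(
  steps=[
    {"offset": [-0.032, 0.053, 0.01], "dr": [0, 0, -0.06], "claw": 1},
    {"offset": [-0.035, 0.051, 0.01], "dr": [0, 0, -0.06], "claw": 1},
    {"offset": [-0.038, 0.049, 0.01], "dr": [0, 0, -0.06], "claw": 1},
    {"offset": [-0.041, 0.047, 0.01], "dr": [0, 0, -0.06], "claw": 1},
    {"offset": [-0.043, 0.044, 0.01], "dr": [0, 0, -0.06], "claw": 1},
  ],
  force=50,
)

```text
time_s: 0.78
eef_pos: [0.421, 0.332, 0.1478]
tool_rot: [0.735, 0.678, 0.0, -0.0]
wrist_force: [0.1, 0.6, -0.1]
gripper_width: 0.0851
```

Call:
servo_tool(
  steps=[
    {"offset": [-0.058, 0.012, 0.005], "dr": [0, 0, 0], "claw": 1},
    {"offset": [-0.058, 0.012, 0.005], "dr": [0, 0, 0], "claw": 1},
    {"offset": [-0.058, 0.012, 0.005], "dr": [0, 0, 0], "claw": 1},
    {"offset": [-0.058, 0.012, 0.005], "dr": [0, 0, 0], "claw": 1},
    {"offset": [-0.058, 0.012, 0.005], "dr": [0, 0, 0], "claw": 1},
  ],
)

```text
time_s: 1.4
eef_pos: [0.4556, 0.0378, 0.123]
tool_rot: [0.736, 0.677, 0.0, 0.0]
wrist_force: [0.8, 0.3, -1.0]
gripper_width: 0.0851
```

```bash
python3 -c "
from h import *
plan((.435,-.178,.08,85,4),(.435,-.178,.0065,85,2))"
```

```text
t 1.4 p [0.4556 0.0378 0.123 ] deg 85.2 w 0.0851 F [ 0.8  0.3 -1. ]
-> [ 0.435 -0.178  0.08 ] 85 |d| 0.221
   [-0.0542, -0.0006, 0.0108] [0.0001, -0.0, 0.0009]
   [-0.0542, -0.0006, 0.0108] [0.0001, -0.0, 0.0009]
   [-0.0542, -0.0005, 0.0108] [0.0001, -0.0, 0.0009]
   [-0.0542, -0.0005, 0.0108] [0.0001, -0.0, 0.0009]
-> [ 0.435  -0.178   0.0065] 85 |d| 0.074
   [0.0, 0.0, 0.0367] [0.0, 0.0, 0.0]
   [0.0, 0.0, 0.0368] [0.0, 0.0, 0.0]
```

Call:
servo_tool(
  steps=[
    {"offset": [-0.054, -0.0005, 0.01]},
    {"offset": [-0.054, -0.0005, 0.01]},
    {"offset": [-0.054, -0.0005, 0.01]},
    {"offset": [-0.054, -0.0005, 0.01]},
    {"offset": [0, 0, 0]},
  ],
)

```text
invalid input
```

```bash
python3 -c "
from h import *
plan((.435,-.178,.0065,85,3))
snap('wrist','w1')"
```

```text
t 1.4 p [0.4556 0.0378 0.123 ] deg 85.2 w 0.0851 F [ 0.8  0.3 -1. ]
-> [ 0.435  -0.178   0.0065] 85 |d| 0.246
   [-0.0723, -0.0009, 0.0388] [0.0001, -0.0, 0.0012]
   [-0.0723, -0.0008, 0.0388] [0.0001, -0.0, 0.0012]
   [-0.0723, -0.0007, 0.0388] [0.0001, -0.0, 0.0012]
```

View pics/w1.png

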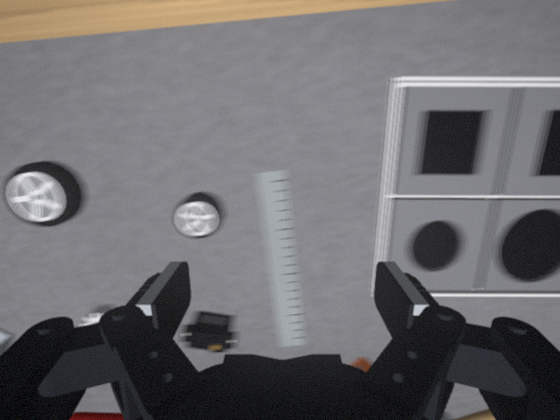

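The wrist view shows the big wheel at (40,193), the small one at (198,215), the servo at (210,328) and the tray on the right. The call was refused because every row needs all three fields, so I'll send it again.

Call:
servo_tool(
  steps=[
    {"offset": [-0.054, -0.0005, 0.01], "dr": [0, 0, 0], "claw": 1},
    {"offset": [-0.054, -0.0005, 0.01], "dr": [0, 0, 0], "claw": 1},
    {"offset": [-0.054, -0.0005, 0.01], "dr": [0, 0, 0], "claw": 1},
    {"offset": [-0.054, -0.0005, 0.01], "dr": [0, 0, 0], "claw": 1},
    {"offset": [0, 0, 0], "dr": [0, 0, 0], "claw": 1},
  ],
)

```text
time_s: 2.08
eef_pos: [0.4351, -0.1782, 0.0824]
tool_rot: [0.738, 0.675, -0.0, -0.0]
wrist_force: [0.2, -0.0, 0.4]
gripper_width: 0.0854
```

```bash
python3 -c "
from h import *
plan((.435,-.178,.0065,85,3))
snap('wrist','w2')"
```

```text
t 2.08 p [ 0.4351 -0.1782  0.0824] deg 84.9 w 0.0854 F [ 0.2 -0.   0.4]
-> [ 0.435  -0.178   0.0065] 85 |d| 0.076
   [0.0001, -0.0, 0.0253] [-0.0002, -0.0001, -0.0004]
   [0.0001, -0.0, 0.0253] [-0.0002, -0.0001, -0.0004]
   [0.0001, -0.0, 0.0253] [-0.0002, -0.0001, -0.0004]
```

View pics/w2.png

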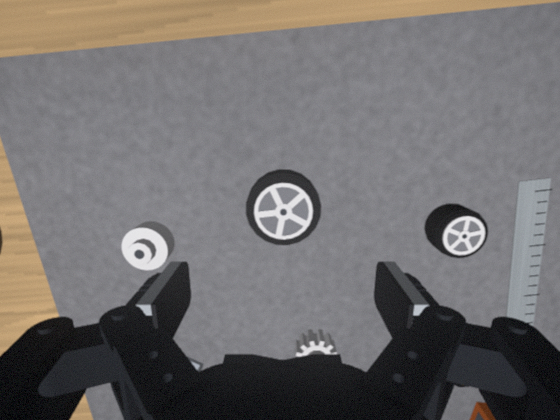

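The big wheel is midway between the jaws at about (283,208). The disc at (145,247) and the small wheel at (465,235) are both clear of the fingers. I'll go down and grip.

```bash
python3 -c "
from h import *
p,d,M=load('w2'); print(plane('wrist',M,283,211,.0265), plane('wrist',M,284,207,.02)); P=depthpts('wrist',M,d); print(P[211,283],P[150,100],P[195,283])"
```

```text
[ 0.43119037 -0.17681996  0.0265    ] [ 0.42984396 -0.17588967  0.02      ]
[ 0.43077132 -0.17678744  0.02795937] [ 3.74144944e-01 -3.21756682e-01 -3.45929512e-04] [ 0.41884584 -0.17573854  0.02526607]
```

Call:
servo_tool(
  steps=[
    {"offset": [0, 0, 0.0255], "dr": [0, 0, 0], "claw": 1},
    {"offset": [0, 0, 0.0255], "dr": [0, 0, 0], "claw": 1},
    {"offset": [0, 0, 0.025], "dr": [0, 0, 0], "claw": 1},
    {"offset": [0, 0, 0], "dr": [0, 0, 0], "claw": 0.6},
    {"offset": [0, 0, 0], "dr": [0, 0, 0], "claw": 0.4},
  ],
)

```text
time_s: 2.75
eef_pos: [0.4359, -0.1748, 0.0079]
tool_rot: [0.736, 0.677, 0.0, 0.0]
wrist_force: [-0.6, -0.1, 0.2]
gripper_width: 0.0516
```

Call:
servo_tool(
  steps=[
    {"offset": [0, 0, 0], "dr": [0, 0, 0], "claw": 0.4},
    {"offset": [0, 0, 0], "dr": [0, 0, 0], "claw": 0.4},
    {"offset": [0, 0, 0], "dr": [0, 0, 0], "claw": 0.4},
  ],
)

```text
time_s: 3.12
eef_pos: [0.4357, -0.1754, 0.0075]
tool_rot: [0.736, 0.677, 0.0, 0.0]
wrist_force: [0.1, -0.7, 0.0]
gripper_width: 0.034
```

The opening reads 34 mm, so the wheel isn't held. I'll look.

```bash
python3 -c "
from h import *
p,d,M=snap('side','s3'); q,_,_=snap('scene','sc3'); w,_,_=snap('wrist','w3')
cv2.imwrite('pics/c3.png',np.hstack([cv2.resize(p[200:400,100:300],(400,400)),cv2.resize(q[60:240,130:310],(400,400))]))"
```

```text
(no output)
```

View pics/c3.png

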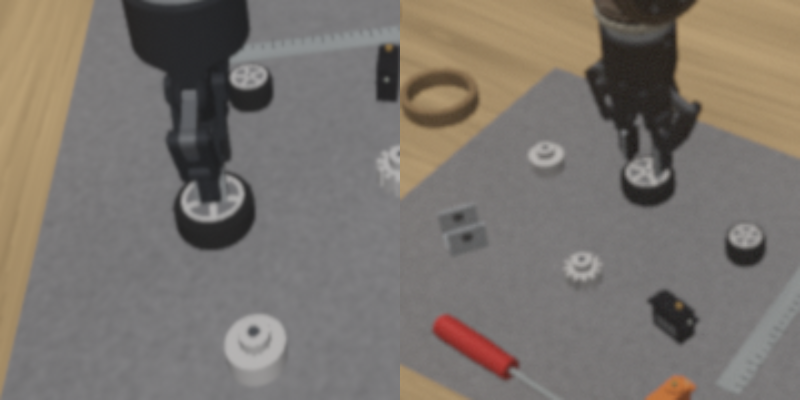

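View pics/w3.png

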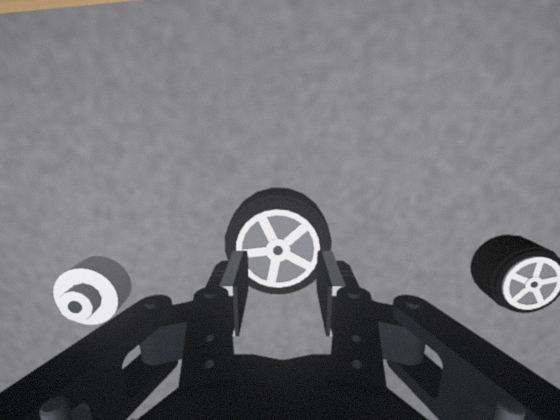

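```bash
python3 -c "
from h import *
for n,t in (('wrist','w3'),('scene','sc3'),('side','s3')):
    p,d,M=load(t); P=depthpts(n,M,d)
    m=(P[...,0]>.36)&(P[...,0]<.5)&(P[...,1]>-.24)&(P[...,1]<-.11)&(P[...,2]>.015)&(P[...,2]<.029)
    q=P[m]; print(n,m.sum(),np.percentile(q,[1,50,99],axis=0).round(4).tolist())
p,d,M=load('w3');P=depthpts('wrist',M,d)
for u,v in [(278,250),(240,270),(240,255),(322,260),(236,300),(280,290),(280,195),(230,225),(325,235),(100,150)]: print(u,v,P[v,u].round(4))
"
```

```text
wrist 7842 [[0.4021, -0.2041, 0.0174], [0.4256, -0.176, 0.0258], [0.4571, -0.1497, 0.028]]
scene 292 [[0.4116, -0.2045, 0.0153], [0.4439, -0.1726, 0.0261], [0.4648, -0.148, 0.0288]]
side 850 [[0.4058, -0.2073, 0.0153], [0.4356, -0.1914, 0.0258], [0.4619, -0.1567, 0.0285]]
278 250 [ 0.4313 -0.1769  0.0278]
240 270 [ 0.4228 -0.1915  0.0654]
240 255 [ 0.4223 -0.1933  0.0511]
322 260 [ 0.4257 -0.1564  0.0559]
236 300 [ 0.4287 -0.192   0.0786]
280 290 [ 0.4573 -0.1781  0.0245]
280 195 [ 0.4026 -0.1734  0.0218]
230 225 [ 0.4171 -0.2021  0.0214]
325 235 [ 0.4259 -0.151   0.0248]
100 150 [ 0.3723 -0.275   0.0006]
```

```bash
python3 -c "
from h import *
p,d,M=load('s3');P=depthpts('side',M,d)
print('eef proj',proj('side',M,[[.4357,-.1754,.0075],[.4357,-.1924,.0075],[.4357,-.1924,.045]]))
for v in range(262,310,4): print(v,[ (P[v,u]*1000).round(0).astype(int).tolist() for u in (198,203,206,210)], p[v,206])
p,d,M=load('w3');P=depthpts('wrist',M,d)
print('w',proj('wrist',M,[[.4357,-.1754,.0075],[.4247,-.1924,.0075],[.4247,-.1924,.045]]))
for v in range(240,330,6): print(v,(P[v,238:246:3]*1000).round(0).astype(int).tolist())
"
```

```text
eef proj [[208.80842624 305.4109183 ]
 [208.93812979 314.11338316]
 [205.93189339 296.20779899]]
262 [[437, -228, 141], [439, -194, 110], [444, -197, 112], [449, -201, 115]] [47 45 43]
266 [[438, -237, 142], [443, -238, 142], [443, -202, 110], [448, -203, 110]] [47 44 43]
270 [[437, -242, 141], [443, -242, 140], [445, -227, 125], [447, -197, 98]] [40 38 37]
274 [[436, -240, 132], [442, -240, 131], [445, -230, 122], [447, -204, 97]] [34 32 32]
278 [[435, -234, 120], [441, -236, 121], [444, -235, 119], [446, -206, 92]] [34 33 32]
282 [[434, -232, 112], [440, -233, 111], [443, -233, 111], [446, -209, 87]] [38 36 34]
286 [[432, -224, 97], [438, -224, 96], [442, -228, 99], [446, -221, 92]] [39 37 36]
290 [[428, -205, 72], [435, -205, 71], [439, -206, 70], [443, -199, 63]] [42 39 38]
294 [[426, -199, 58], [434, -207, 64], [438, -207, 64], [443, -200, 56]] [45 42 41]
298 [[425, -199, 51], [433, -204, 55], [437, -205, 55], [442, -204, 52]] [45 42 41]
302 [[422, -184, 26], [429, -185, 27], [434, -185, 26], [439, -187, 27]] [160 160 161]
306 [[422, -192, 27], [429, -193, 27], [434, -194, 27], 
[... 257 characters left out ...]
22, -193, 48], [422, -192, 48]]
258 [[422, -193, 56], [423, -193, 53], [422, -191, 55]]
264 [[423, -193, 60], [423, -192, 60], [424, -191, 57]]
270 [[422, -192, 66], [423, -191, 66], [427, -191, 57]]
276 [[422, -191, 72], [425, -191, 67], [430, -192, 58]]
282 [[423, -191, 75], [427, -191, 68], [432, -192, 59]]
288 [[425, -191, 75], [429, -191, 70], [434, -192, 60]]
294 [[428, -191, 76], [432, -192, 69], [437, -192, 60]]
300 [[430, -192, 77], [434, -192, 70], [440, -192, 61]]
306 [[432, -192, 77], [436, -192, 71], [442, -193, 62]]
312 [[434, -192, 79], [439, -192, 71], [485, -205, 1]]
318 [[437, -192, 78], [442, -193, 72], [490, -205, 1]]
324 [[439, -192, 79], [444, -193, 72], [495, -206, 0]]
```

```bash
python3 -c "
from h import *
print(arm.observe()['eef_pos'],arm.observe()['joint_positions'])
for t in('w2','w3','wrist0'):
    p,d,M=load(t); P=depthpts('wrist',M,d); C=-M[:3,:3].T@M[:3,3]; print(t,'cam',C.round(4))
    m=(p.max(2)<90)
    z=P[...,2].copy(); 
    for sl in ((slice(235,330),slice(120,260)),(slice(235,330),slice(300,440))):
        Z=P[sl].reshape(-1,3); k=(Z[:,2]>.04); Z=Z[k]; i=Z[:,2].argsort()[:40]; print(Z[i].mean(0).round(4), Z[:,2].min())
"
```

```text
[ 0.43555897 -0.17543445  0.00719856] [-5.23759378e-01  5.88213240e-01  2.10516444e+00  1.87666868e-04
  4.48063939e-01 -2.01082771e+00]
w2 cam [ 0.3647 -0.1717  0.258 ]
[ 0.4306 -0.2202  0.1294] 0.12740843468125848
[ 0.4382 -0.135   0.1293] 0.12819160944535476
w3 cam [ 0.3651 -0.1691  0.1829]
[ 0.4314 -0.1921  0.0435] 0.040936002613783995
[ 0.4342 -0.157   0.0434] 0.04077457451235941
wrist0 cam [0.1684 0.6062 0.373 ]
[0.2172 0.5404 0.2445] 0.24300678490018654
[0.2493 0.6197 0.2443] 0.24286636399482253
```

The fingers closed above the wheel, which hasn't moved. Wrist and side depth both put the fingertips about 34 mm (shut) to 46 mm (open) behind the reported TCP, not 0 to 13 mm. From here I'll use tip z = eef z + 0.0335 + swing. I'll open and go down another 35 mm or so, watching the force.

Call:
servo_tool(
  steps=[
    {"offset": [-0.002, -0.002, -0.005], "dr": [0, 0, 0], "claw": 1},
    {"offset": [0, 0, 0], "dr": [0, 0, 0], "claw": 1},
    {"offset": [0, 0, 0], "dr": [0, 0, 0], "claw": 1},
    {"offset": [0, 0, 0], "dr": [0, 0, 0], "claw": 1},
  ],
)

```text
time_s: 3.78
eef_pos: [0.4334, -0.1772, 0.0121]
tool_rot: [0.736, 0.677, 0.0, -0.0]
wrist_force: [-0.0, 0.1, -0.6]
gripper_width: 0.0854
```

Call:
servo_tool(
  steps=[
    {"offset": [0, 0, 0.01], "dr": [0, 0, 0], "claw": 1},
    {"offset": [0, 0, 0.01], "dr": [0, 0, 0], "claw": 1},
    {"offset": [0, 0, 0], "dr": [0, 0, 0], "claw": 1},
  ],
)

```text
time_s: 4.15
eef_pos: [0.4329, -0.1769, -0.009]
tool_rot: [0.736, 0.677, -0.0, -0.001]
wrist_force: [-0.6, -0.1, 1.0]
gripper_width: 0.0855
```

```bash
python3 -c "
from h import *
plan((.4335,-.1775,-.028,85,3))
p,d,M=snap('wrist','w4'); P=depthpts('wrist',M,d)
for sl in ((slice(235,330),slice(120,260)),(slice(235,330),slice(300,440))):
        Z=P[sl].reshape(-1,3); k=(Z[:,2]>.029); Z=Z[k]; i=Z[:,2].argsort()[:40]; print(Z[i].mean(0).round(4), Z[:,2].min())
"
```

```text
t 4.15 p [ 0.4329 -0.1769 -0.009 ] deg 85.2 w 0.0855 F [-0.6 -0.1  1. ]
-> [ 0.4335 -0.1775 -0.028 ] 85 |d| 0.019
   [-0.0002, 0.0002, 0.0063] [-0.0006, -0.0003, 0.0011]
   [-0.0002, 0.0002, 0.0063] [-0.0006, -0.0003, 0.0011]
   [-0.0002, 0.0002, 0.0063] [-0.0006, -0.0003, 0.0011]
[ 0.4286 -0.219   0.038 ] 0.036449847034534744
[ 0.4356 -0.1337  0.0381] 0.03694437272229378
```

View pics/w4.png

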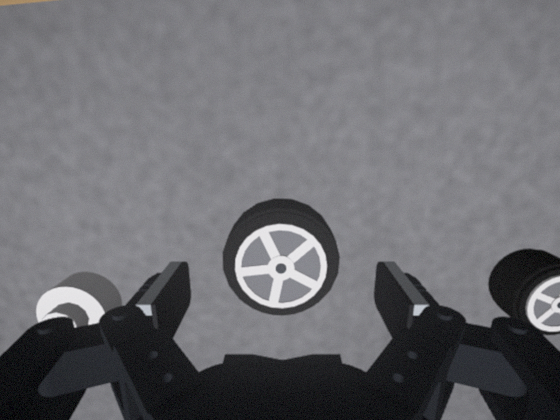

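The jaws straddle the wheel at (281,260), with tips measured at z = 37 mm. I'll go down 19 mm and grip.

Call:
servo_tool(
  steps=[
    {"offset": [0, 0, 0.01], "dr": [0, 0, 0], "claw": 1},
    {"offset": [0, 0, 0.009], "dr": [0, 0, 0], "claw": 1},
    {"offset": [0, 0, 0], "dr": [0, 0, 0], "claw": 0.5},
    {"offset": [0, 0, 0], "dr": [0, 0, 0], "claw": 0.5},
    {"offset": [0, 0, 0], "dr": [0, 0, 0], "claw": 0.5},
  ],
)

```text
time_s: 4.82
eef_pos: [0.4334, -0.1771, -0.0267]
tool_rot: [0.736, 0.677, 0.0, 0.0]
wrist_force: [-0.6, 0.8, 3.5]
gripper_width: 0.0583
```

Call:
servo_tool(
  steps=[
    {"offset": [0, 0, 0], "dr": [0, 0, 0], "claw": 0.5},
    {"offset": [0, 0, -0.02], "dr": [0, 0, 0], "claw": 0.5},
    {"offset": [0, 0, -0.04], "dr": [0, 0, 0], "claw": 0.5},
    {"offset": [0, 0, -0.04], "dr": [0, 0, 0], "claw": 0.5},
    {"offset": [0, 0, 0], "dr": [0, 0, 0], "claw": 0.5},
  ],
)

```text
time_s: 5.45
eef_pos: [0.4345, -0.1778, 0.0754]
tool_rot: [0.736, 0.677, 0.001, 0.002]
wrist_force: [0.7, 0.7, -1.0]
gripper_width: 0.0583
```

```bash
python3 -c "
from h import *
plan((.48,0,.07,85,4),(.527,.288,.04,85,6))
p,d,M=snap('wrist','w5'); P=depthpts('wrist',M,d)
for sl in ((slice(235,330),slice(120,260)),(slice(235,330),slice(300,440))):
        Z=P[sl].reshape(-1,3); k=(Z[:,2]>.029); Z=Z[k]; i=Z[:,2].argsort()[:40]; print(Z[i].mean(0).round(4), Z[:,2].min())
"
```

```text
t 5.45 p [ 0.4345 -0.1778  0.0754] deg 85.2 w 0.0583 F [ 0.7  0.7 -1. ]
-> [0.48 0.   0.07] 85 |d| 0.184
   [0.0453, 0.0076, 0.0013] [0.0012, 0.0005, 0.0009]
   [0.0453, 0.0076, 0.0013] [0.0012, 0.0005, 0.0009]
   [0.0453, 0.0075, 0.0013] [0.0012, 0.0005, 0.0009]
   [0.0453, 0.0075, 0.0013] [0.0012, 0.0005, 0.0009]
-> [0.527 0.288 0.04 ] 85 |d| 0.293
   [0.0485, 0.0036, 0.005] [0.0, 0.0, 0.0]
   [0.0485, 0.0036, 0.005] [0.0, 0.0, 0.0]
   [0.0485, 0.0036, 0.005] [0.0, 0.0, 0.0]
   [0.0485, 0.0036, 0.005] [0.0, 0.0, 0.0]
   [0.0485, 0.0036, 0.005] [0.0, 0.0, 0.0]
   [0.0485, 0.0036, 0.005] [0.0, 0.0, 0.0]
[ 0.4244 -0.2196  0.101 ] 0.029073927276136308
[ 0.423  -0.1469  0.1162] 0.10580113326026361
```

View pics/w5.png

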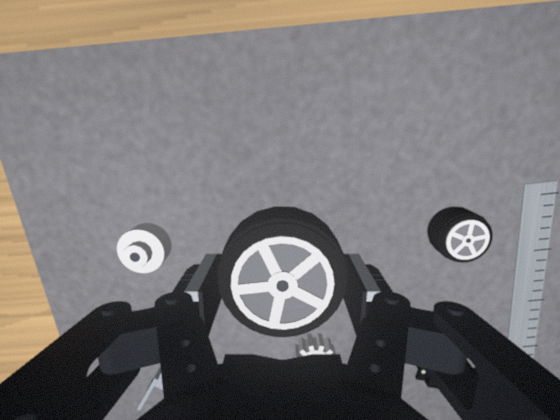

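The wheel is held, level and centred in the jaws at (282,285). Next I carry it to its nest.

Call:
servo_tool(
  steps=[
    {"offset": [0.045, 0.0075, 0], "dr": [0, 0, 0], "claw": 0.5},
    {"offset": [0.045, 0.0075, 0], "dr": [0, 0, 0], "claw": 0.5},
    {"offset": [0.045, 0.0075, 0], "dr": [0, 0, 0], "claw": 0.5},
    {"offset": [0.045, 0.0075, 0], "dr": [0, 0, 0], "claw": 0.5},
    {"offset": [0.0485, 0.0035, 0.005], "dr": [0, 0, 0], "claw": 0.5},
  ],
)

```text
time_s: 6.12
eef_pos: [0.486, 0.0491, 0.067]
tool_rot: [0.736, 0.677, -0.0, -0.0]
wrist_force: [0.3, -1.1, -0.3]
gripper_width: 0.0582
```

Call:
servo_tool(
  steps=[
    {"offset": [0.0485, 0.0035, 0.005], "dr": [0, 0, 0], "claw": 0.5},
    {"offset": [0.0485, 0.0035, 0.005], "dr": [0, 0, 0], "claw": 0.5},
    {"offset": [0.0485, 0.0035, 0.005], "dr": [0, 0, 0], "claw": 0.5},
    {"offset": [0.0485, 0.0035, 0.005], "dr": [0, 0, 0], "claw": 0.5},
    {"offset": [0.0485, 0.0035, 0.005], "dr": [0, 0, 0], "claw": 0.5},
  ],
)

```text
time_s: 6.75
eef_pos: [0.5231, 0.2893, 0.0413]
tool_rot: [0.736, 0.677, -0.001, -0.0]
wrist_force: [0.7, 0.4, 0.1]
gripper_width: 0.0578
```

Call:
servo_tool(
  steps=[
    {"offset": [0, 0, 0], "dr": [0, 0, 0], "claw": 0.5},
  ],
)

```text
time_s: 6.88
eef_pos: [0.5229, 0.2904, 0.0409]
tool_rot: [0.735, 0.678, -0.001, -0.0]
wrist_force: [-0.4, 0.2, -1.8]
gripper_width: 0.0581
```

```bash
python3 -c "
from h import *
plan((.527,.288,-.015,85,4))
p,d,M=snap('wrist','w6');snap('scene','sc6')"
```

```text
t 6.88 p [0.5229 0.2904 0.0409] deg 85.4 w 0.0581 F [-0.4  0.2 -1.8]
-> [ 0.527  0.288 -0.015] 85 |d| 0.056
   [-0.0005, 0.0011, 0.014] [-0.0004, 0.0002, 0.0017]
   [-0.0005, 0.0011, 0.014] [-0.0004, 0.0002, 0.0017]
   [-0.0005, 0.0011, 0.014] [-0.0004, 0.0002, 0.0017]
   [-0.0005, 0.0011, 0.014] [-0.0004, 0.0002, 0.0017]
```

View pics/w6.png

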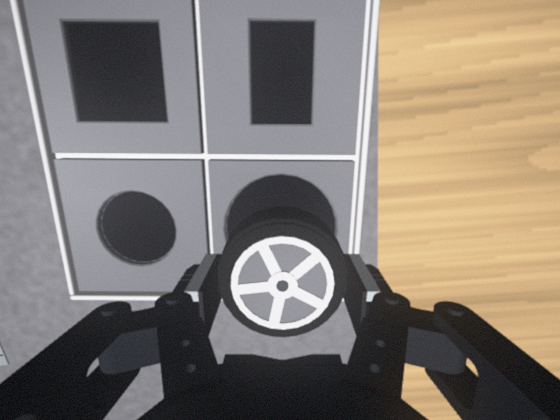

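The wheel is over the large round pocket. The wrist view also shows the other pockets: square (115,72), oblong (282,72) and small round (137,228). I'll check those centres.

```bash
python3 -c "
from h import *
p,d,M=load('w6'); g=(p.max(2)<50).astype(np.uint8)
n,l,st,c=cv2.connectedComponentsWithStats(g)
for i in range(1,n):
    if 1500<st[i,4]<15000:
        ys,xs=np.nonzero(l==i); F=plane('wrist',M,xs,ys,.0095); print(st[i],c[i].round(),F.mean(0).round(4),cv2.minAreaRect((F[:,:2]*1000).astype(np.float32)))
P=depthpts('wrist',M,d); print(P[72,115],P[72,282],P[228,137],P[130,115])
"
```

```text
[  66   23   92   59 2694] [111.  44.] [0.4    0.1976 0.0095] ((404.76934814453125, 199.02386474609375), (53.444515228271484, 31.78382110595703), 85.38602447509766)
[0.41513006 0.19589613 0.00819048] [0.4233039  0.29863306 0.00746599] [0.51670333 0.18809135 0.00782681] [0.44934077 0.1903734  0.01271711]
```

Call:
servo_tool(
  steps=[
    {"offset": [-0.001, 0.002, 0.015], "dr": [0, 0, 0], "claw": 0.5},
    {"offset": [-0.001, 0.001, 0.015], "dr": [0, 0, 0], "claw": 0.5},
    {"offset": [0, 0.001, 0.015], "dr": [0, 0, 0], "claw": 0.5},
    {"offset": [0, 0, 0.008], "dr": [0, 0, 0], "claw": 0.5},
    {"offset": [0, 0, 0], "dr": [0, 0, 0], "claw": 0.5},
  ],
)

```text
time_s: 7.6
eef_pos: [0.5272, 0.2853, -0.0107]
tool_rot: [0.736, 0.677, -0.001, -0.0]
wrist_force: [-0.2, 0.4, -0.3]
gripper_width: 0.0578
```

Call:
servo_tool(
  steps=[
    {"offset": [0.0025, 0, 0.003], "dr": [0, 0, 0], "claw": 0.5},
    {"offset": [0, 0, 0.003], "dr": [0, 0, 0], "claw": 0.5},
    {"offset": [0, 0, 0], "dr": [0, 0, 0], "claw": 0.5},
  ],
)

```text
time_s: 7.98
eef_pos: [0.5276, 0.2881, -0.0159]
tool_rot: [0.736, 0.677, 0.0, -0.0]
wrist_force: [0.3, 0.0, -1.6]
gripper_width: 0.0582
```

Call:
servo_tool(
  steps=[
    {"offset": [0, 0, 0.0015], "dr": [0, 0, 0], "claw": 0.5},
    {"offset": [0, 0, 0], "dr": [0, 0, 0], "claw": 0.5},
  ],
)

```text
time_s: 8.22
eef_pos: [0.5277, 0.288, -0.0174]
tool_rot: [0.736, 0.677, 0.0, -0.0]
wrist_force: [0.5, -0.1, -0.8]
gripper_width: 0.0579
```

Call:
servo_tool(
  steps=[
    {"offset": [0, 0, 0.001], "dr": [0, 0, 0], "claw": 0.5},
    {"offset": [0, 0, 0], "dr": [0, 0, 0], "claw": 0.5},
  ],
)

```text
time_s: 8.48
eef_pos: [0.5276, 0.288, -0.0184]
tool_rot: [0.736, 0.677, -0.0, -0.0]
wrist_force: [0.4, -0.3, 0.4]
gripper_width: 0.058
```

Call:
servo_tool(
  steps=[
    {"offset": [0, 0, 0.001], "dr": [0, 0, 0], "claw": 0.5},
    {"offset": [0, 0, 0], "dr": [0, 0, 0], "claw": 0.5},
  ],
)

```text
time_s: 8.72
eef_pos: [0.5277, 0.2881, -0.0187]
tool_rot: [0.736, 0.677, 0.0, 0.0]
wrist_force: [-1.1, -0.8, 8.6]
gripper_width: 0.0585
```

Call:
servo_tool(
  steps=[
    {"offset": [0, 0, 0.0005], "dr": [0, 0, 0], "claw": 0.5},
    {"offset": [0, 0, 0], "dr": [0, 0, 0], "claw": 0.5},
  ],
)

```text
time_s: 8.98
eef_pos: [0.5278, 0.2881, -0.0186]
tool_rot: [0.736, 0.677, 0.0, 0.0]
wrist_force: [-4.0, -2.9, 13.6]
gripper_width: 0.0583
```

Floor contact shows as 8.6 N at eef z = -0.0187. I'll release and retreat.

Call:
servo_tool(
  steps=[
    {"offset": [0, 0, -0.001], "dr": [0, 0, 0], "claw": 0.5},
    {"offset": [0, 0, 0], "dr": [0, 0, 0], "claw": 0.9},
    {"offset": [0, 0, 0], "dr": [0, 0, 0], "claw": 0.9},
    {"offset": [0, 0, -0.04], "dr": [0, 0, 0], "claw": 1},
    {"offset": [0, 0, -0.05], "dr": [0, 0, 0], "claw": 1},
  ],
)

```text
time_s: 9.6
eef_pos: [0.5271, 0.2878, 0.0711]
tool_rot: [0.736, 0.677, -0.001, -0.0]
wrist_force: [-0.2, -0.2, 0.3]
gripper_width: 0.0855
```

```bash
python3 -c "
from h import *
plan((.55,0,.05,85,6),(.581,-.160,.03,85,3))
snap('wrist','w7')"
```

```text
t 9.6 p [0.5271 0.2878 0.0711] deg 85.2 w 0.0855 F [-0.2 -0.2  0.3]
-> [0.55 0.   0.05] 85 |d| 0.289
   [-0.0475, 0.0078, 0.0036] [-0.0004, 0.0002, 0.0006]
   [-0.0475, 0.0079, 0.0035] [-0.0004, 0.0002, 0.0006]
   [-0.0475, 0.0079, 0.0035] [-0.0004, 0.0002, 0.0006]
   [-0.0475, 0.0079, 0.0035] [-0.0004, 0.0002, 0.0006]
   [-0.0475, 0.0079, 0.0035] [-0.0004, 0.0002, 0.0006]
   [-0.0475, 0.008, 0.0035] [-0.0004, 0.0002, 0.0006]
-> [ 0.581 -0.16   0.03 ] 85 |d| 0.164
   [-0.0522, 0.0149, 0.0067] [0.0, 0.0, 0.0]
   [-0.0522, 0.0149, 0.0067] [0.0, 0.0, 0.0]
   [-0.0522, 0.0149, 0.0067] [0.0, 0.0, 0.0]
```

View pics/w7.png

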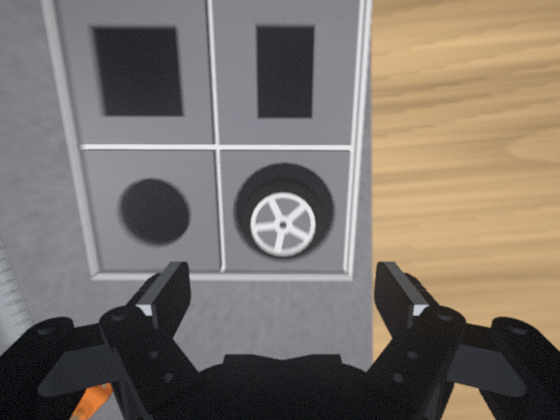

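The wheel sits in the large round pocket at (284,215) with black floor visible around it. Now the gear.

Call:
servo_tool(
  steps=[
    {"offset": [-0.0475, 0.008, 0.0035], "dr": [0, 0, 0], "claw": 0.8},
    {"offset": [-0.0475, 0.008, 0.0035], "dr": [0, 0, 0], "claw": 0.8},
    {"offset": [-0.0475, 0.008, 0.0035], "dr": [0, 0, 0], "claw": 0.8},
    {"offset": [-0.0475, 0.008, 0.0035], "dr": [0, 0, 0], "claw": 0.8},
    {"offset": [-0.0475, 0.008, 0.0035], "dr": [0, 0, 0], "claw": 0.8},
  ],
)

```text
time_s: 10.28
eef_pos: [0.5477, 0.0465, 0.0533]
tool_rot: [0.736, 0.677, 0.0, 0.0]
wrist_force: [0.1, 0.5, -0.9]
gripper_width: 0.0684
```

Call:
servo_tool(
  steps=[
    {"offset": [-0.0475, 0.008, 0.0035], "dr": [0, 0, 0], "claw": 0.8},
    {"offset": [-0.052, 0.015, 0.006], "dr": [0, 0, 0], "claw": 0.8},
    {"offset": [-0.052, 0.015, 0.006], "dr": [0, 0, 0], "claw": 0.8},
    {"offset": [-0.052, 0.015, 0.006], "dr": [0, 0, 0], "claw": 0.8},
    {"offset": [0, 0, 0], "dr": [0, 0, 0], "claw": 0.8},
  ],
)

```text
time_s: 10.9
eef_pos: [0.5836, -0.1626, 0.0312]
tool_rot: [0.737, 0.675, 0.0, 0.0]
wrist_force: [-0.2, 1.0, 0.2]
gripper_width: 0.0683
```

```bash
python3 -c "
from h import *
plan((.581,-.160,-.025,85,4))
p,d,M=snap('wrist','w8')
P=depthpts('wrist',M,d); m=(P[...,2]>.013)&(P[...,2]<.035)&(abs(P[...,0]-.58)<.04)&(abs(P[...,1]+.16)<.035); q=P[m]; print(np.percentile(q,[1,50,99],axis=0).round(4))"
```

```text
t 10.9 p [ 0.5836 -0.1626  0.0312] deg 85.0 w 0.0683 F [-0.2  1.   0.2]
-> [ 0.581 -0.16  -0.025] 85 |d| 0.056
   [0.0006, -0.0007, 0.0141] [0.0001, 0.0, -0.0001]
   [0.0006, -0.0007, 0.0141] [0.0001, 0.0, -0.0001]
   [0.0006, -0.0007, 0.0141] [0.0001, 0.0, -0.0001]
   [0.0006, -0.0007, 0.0141] [0.0001, 0.0, -0.0001]
[[ 0.5591 -0.1769  0.0137]
 [ 0.5746 -0.1588  0.018 ]
 [ 0.5954 -0.141   0.0289]]
```

View pics/w8.png

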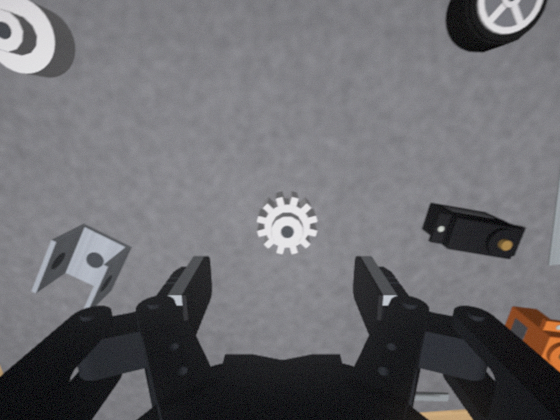

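The toothed gear is at (287,222) between the jaws, at about (0.580, -0.160). I'll go down and grip.

Call:
servo_tool(
  steps=[
    {"offset": [0.001, -0.001, 0.015], "dr": [0, 0, 0], "claw": 0.8},
    {"offset": [0.001, -0.001, 0.015], "dr": [0, 0, 0], "claw": 0.8},
    {"offset": [0, 0, 0.015], "dr": [0, 0, 0], "claw": 0.8},
    {"offset": [0, 0, 0.011], "dr": [0, 0, 0], "claw": 0.8},
    {"offset": [0, 0, 0], "dr": [0, 0, 0], "claw": 0.8},
  ],
)

```text
time_s: 11.58
eef_pos: [0.5812, -0.1567, -0.025]
tool_rot: [0.736, 0.677, -0.0, -0.001]
wrist_force: [-0.3, 0.7, -0.3]
gripper_width: 0.0687
```

Call:
servo_tool(
  steps=[
    {"offset": [0, 0, 0], "dr": [0, 0, 0], "claw": 0.35},
    {"offset": [0, 0, 0], "dr": [0, 0, 0], "claw": 0.35},
    {"offset": [0, 0, 0], "dr": [0, 0, 0], "claw": 0.35},
    {"offset": [0, 0, 0], "dr": [0, 0, 0], "claw": 0.35},
  ],
)

```text
time_s: 12.08
eef_pos: [0.5819, -0.1572, -0.023]
tool_rot: [0.736, 0.677, 0.0, 0.001]
wrist_force: [-0.9, 0.1, 6.4]
gripper_width: 0.0347
```

```bash
python3 -c "
from h import *
snap('wrist','w9'); p,d,M=snap('scene','sc9'); q,_,_=snap('side','s9')
cv2.imwrite('pics/c9.png',np.hstack([cv2.resize(q[220:340,230:350],(400,400)),cv2.resize(p[120:240,150:270],(400,400))]))"
```

```text
(no output)
```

View pics/w9.png

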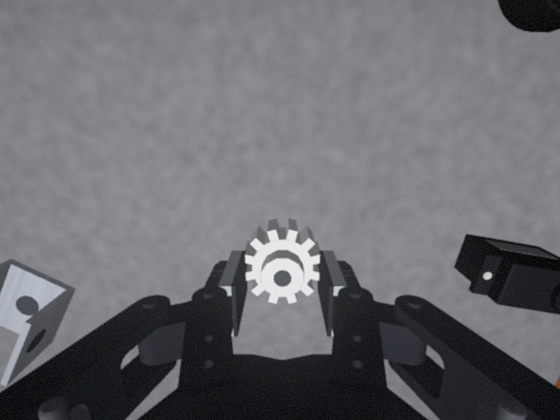

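View pics/c9.png

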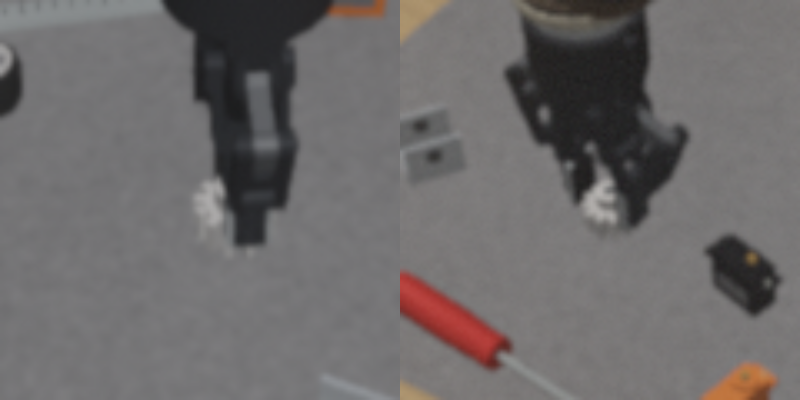

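```bash
python3 -c "
from h import *
p,d,M=load('w9'); P=depthpts('wrist',M,d)
for u,v in [(283,278),(270,245),(250,260),(316,262),(283,295),(265,295),(290,250)]: print(u,v,P[v,u].round(4))
print(plane('wrist',M,282,267,.0195).round(4))
for n,t in (('wrist','w9'),('scene','sc9'),('side','s9')):
    p,d,M=load(t); P=depthpts(n,M,d); m=(p.min(2)>110)&(abs(P[...,0]-.58)<.04)&(abs(P[...,1]+.16)<.035)&(P[...,2]>.012); q=P[m]; print(n,len(q),np.percentile(q,[2,50,98],axis=0).round(4).tolist())
"
```

```text
283 278 [ 0.5781 -0.1561  0.0281]
270 245 [ 0.566  -0.1611  0.0181]
250 260 [ 0.5732 -0.1713  0.0171]
316 262 [ 0.5766 -0.1403  0.0177]
283 295 [ 0.587  -0.1568  0.0273]
265 295 [ 6.025e-01 -1.680e-01  4.000e-04]
290 250 [ 0.5697 -0.1521  0.0171]
[ 0.5769 -0.1564  0.0195]
wrist 3703 [[0.5606, -0.1753, 0.0141], [0.5738, -0.1562, 0.0181], [0.5945, -0.1362, 0.0486]]
scene 109 [[0.5729, -0.1817, 0.0147], [0.5896, -0.1603, 0.0205], [0.6157, -0.1436, 0.2066]]
side 282 [[0.5564, -0.1942, 0.0131], [0.5726, -0.1812, 0.1862], [0.6156, -0.1424, 0.4031]]
```

The gear is gripped level, with its centre within 2 mm of the jaws and its rim top at 17–18 mm all round. I'll lift.

Call:
servo_tool(
  steps=[
    {"offset": [0, 0, -0.02], "dr": [0, 0, 0], "claw": 0.35},
    {"offset": [0, 0, -0.04], "dr": [0, 0, 0], "claw": 0.35},
    {"offset": [0, 0, -0.03], "dr": [0, 0, 0], "claw": 0.35},
    {"offset": [0, 0, 0], "dr": [0, 0, 0], "claw": 0.35},
  ],
)

```text
time_s: 12.72
eef_pos: [0.5827, -0.1574, 0.0685]
tool_rot: [0.736, 0.677, 0.001, 0.002]
wrist_force: [0.4, -0.1, -1.4]
gripper_width: 0.0345
```

```bash
python3 -c "
from h import *
plan((.52,.189,.04,85,7))
p,d,M=snap('wrist','w10');P=depthpts('wrist',M,d)
m=(p.min(2)>110)&(P[...,2]>.06); q=P[m]; print(len(q),np.percentile(q,[2,50,98],axis=0).round(4).tolist())"
```

```text
t 12.72 p [ 0.5827 -0.1574  0.0685] deg 85.2 w 0.0345 F [ 0.4 -0.1 -1.4]
-> [0.52  0.189 0.04 ] 85 |d| 0.353
   [0.0486, -0.0131, 0.004] [0.0006, 0.0002, 0.0005]
   [0.0486, -0.0131, 0.004] [0.0006, 0.0002, 0.0005]
   [0.0486, -0.0131, 0.004] [0.0006, 0.0002, 0.0005]
   [0.0486, -0.0131, 0.004] [0.0006, 0.0002, 0.0005]
   [0.0485, -0.0132, 0.004] [0.0006, 0.0002, 0.0005]
   [0.0485, -0.0132, 0.004] [0.0006, 0.0002, 0.0005]
   [0.0485, -0.0132, 0.0041] [0.0006, 0.0002, 0.0005]
4853 [[0.5115, -0.175, 0.094], [0.572, -0.153, 0.1097], [0.5947, -0.1358, 0.2439]]
```

View pics/w10.png

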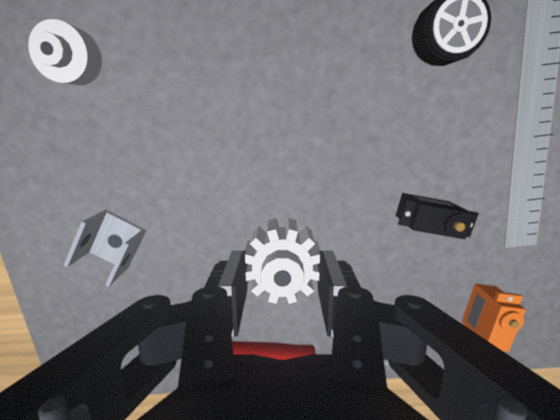

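The gear is held, lifted and still level. I carry it to the small round pocket.

Call:
servo_tool(
  steps=[
    {"offset": [0.0485, -0.013, 0.004], "dr": [0, 0, 0], "claw": 0.35},
    {"offset": [0.0485, -0.013, 0.004], "dr": [0, 0, 0], "claw": 0.35},
    {"offset": [0.0485, -0.013, 0.004], "dr": [0, 0, 0], "claw": 0.35},
    {"offset": [0.0485, -0.013, 0.004], "dr": [0, 0, 0], "claw": 0.35},
    {"offset": [0.0485, -0.013, 0.004], "dr": [0, 0, 0], "claw": 0.35},
  ],
)

```text
time_s: 13.4
eef_pos: [0.5361, 0.0915, 0.0449]
tool_rot: [0.736, 0.677, -0.001, -0.001]
wrist_force: [0.9, 0.5, 0.2]
gripper_width: 0.0355
```

Call:
servo_tool(
  steps=[
    {"offset": [0.0485, -0.013, 0.004], "dr": [0, 0, 0], "claw": 0.35},
    {"offset": [0.0485, -0.013, 0.004], "dr": [0, 0, 0], "claw": 0.35},
    {"offset": [0, 0, 0], "dr": [0, 0, 0], "claw": 0.35},
  ],
)

```text
time_s: 13.78
eef_pos: [0.5177, 0.1915, 0.0367]
tool_rot: [0.735, 0.678, -0.001, -0.001]
wrist_force: [0.5, 0.1, -0.8]
gripper_width: 0.0351
```

```bash
python3 -c "
from h import *
plan((.52,.189,-.008,85,3))"
```

```text
t 13.78 p [0.5177 0.1915 0.0367] deg 85.4 w 0.0351 F [ 0.5  0.1 -0.8]
-> [ 0.52   0.189 -0.008] 85 |d| 0.045
   [-0.0008, 0.0008, 0.0149] [-0.0007, 0.0002, 0.0025]
   [-0.0008, 0.0008, 0.0149] [-0.0007, 0.0002, 0.0025]
   [-0.0008, 0.0008, 0.0149] [-0.0007, 0.0002, 0.0025]
```

Call:
servo_tool(
  steps=[
    {"offset": [-0.001, 0.001, 0.015], "dr": [0, 0, 0], "claw": 0.35},
    {"offset": [-0.001, 0.001, 0.015], "dr": [0, 0, 0], "claw": 0.35},
    {"offset": [0, 0, 0.014], "dr": [0, 0, 0], "claw": 0.35},
    {"offset": [0, 0, 0], "dr": [0, 0, 0], "claw": 0.35},
  ],
)

```text
time_s: 14.28
eef_pos: [0.5206, 0.1859, -0.0074]
tool_rot: [0.736, 0.676, -0.001, -0.001]
wrist_force: [-1.2, 0.1, -0.4]
gripper_width: 0.0352
```

Call:
servo_tool(
  steps=[
    {"offset": [0, 0, 0.003], "dr": [0, 0, 0], "claw": 0.35},
    {"offset": [0, 0, 0.001], "dr": [0, 0, 0], "claw": 0.35},
    {"offset": [0, 0, 0], "dr": [0, 0, 0], "claw": 0.35},
  ],
)

```text
time_s: 14.65
eef_pos: [0.5213, 0.1868, -0.0096]
tool_rot: [0.736, 0.677, 0.0, 0.0]
wrist_force: [-0.0, 1.0, -0.4]
gripper_width: 0.035
```

Call:
servo_tool(
  steps=[
    {"offset": [0, 0, 0.001], "dr": [0, 0, 0], "claw": 0.35},
    {"offset": [0, 0, 0], "dr": [0, 0, 0], "claw": 0.35},
  ],
)

```text
time_s: 14.9
eef_pos: [0.5212, 0.1868, -0.0108]
tool_rot: [0.736, 0.677, 0.0, 0.0]
wrist_force: [0.1, 1.2, -0.2]
gripper_width: 0.0353
```

Call:
servo_tool(
  steps=[
    {"offset": [0, 0, 0.001], "dr": [0, 0, 0], "claw": 0.35},
    {"offset": [0, 0, 0], "dr": [0, 0, 0], "claw": 0.35},
  ],
)

```text
time_s: 15.15
eef_pos: [0.5211, 0.1867, -0.012]
tool_rot: [0.736, 0.677, -0.0, -0.0]
wrist_force: [-0.3, -0.5, -0.4]
gripper_width: 0.0347
```

Call:
servo_tool(
  steps=[
    {"offset": [0, 0, 0.0015], "dr": [0, 0, 0], "claw": 0.35},
    {"offset": [0, 0, 0], "dr": [0, 0, 0], "claw": 0.35},
  ],
)

```text
time_s: 15.4
eef_pos: [0.5211, 0.1867, -0.0135]
tool_rot: [0.736, 0.677, -0.0, -0.0]
wrist_force: [-0.3, -0.7, -0.5]
gripper_width: 0.0353
```

Call:
servo_tool(
  steps=[
    {"offset": [0, 0, 0.001], "dr": [0, 0, 0], "claw": 0.35},
    {"offset": [0, 0, 0], "dr": [0, 0, 0], "claw": 0.35},
  ],
)

```text
time_s: 15.65
eef_pos: [0.5211, 0.1867, -0.0145]
tool_rot: [0.736, 0.677, -0.0, -0.0]
wrist_force: [-0.2, -0.7, -0.0]
gripper_width: 0.0351
```

Call:
servo_tool(
  steps=[
    {"offset": [0, 0, 0.001], "dr": [0, 0, 0], "claw": 0.35},
    {"offset": [0, 0, 0], "dr": [0, 0, 0], "claw": 0.35},
  ],
)

```text
time_s: 15.9
eef_pos: [0.5212, 0.1868, -0.015]
tool_rot: [0.736, 0.677, 0.0, 0.0]
wrist_force: [-1.8, -0.8, 5.0]
gripper_width: 0.035
```

Contact came at -0.015, as predicted. I'll release and retreat.

Call:
servo_tool(
  steps=[
    {"offset": [0, 0, 0], "dr": [0, 0, 0], "claw": 0.65},
    {"offset": [0, 0, 0], "dr": [0, 0, 0], "claw": 0.65},
    {"offset": [0, 0, -0.035], "dr": [0, 0, 0], "claw": 0.65},
    {"offset": [0, 0, -0.05], "dr": [0, 0, 0], "claw": 0.65},
    {"offset": [0, 0, 0], "dr": [0, 0, 0], "claw": 0.65},
  ],
)

```text
time_s: 16.52
eef_pos: [0.5227, 0.1872, 0.0726]
tool_rot: [0.736, 0.677, 0.003, 0.001]
wrist_force: [-0.1, -0.2, -0.6]
gripper_width: 0.0553
```

```bash
python3 -c "
from h import *
plan((.592,-.048,.05,-15.5,10))
snap('wrist','w11')"
```

```text
t 16.52 p [0.5227 0.1872 0.0726] deg 85.2 w 0.0553 F [-0.1 -0.2 -0.6]
-> [ 0.592 -0.048  0.05 ] -15.5 |d| 0.246
   [-0.0229, 0.0089, 0.0023] [0.0002, -0.0006, 0.1758]
   [-0.021, 0.0127, 0.0023] [0.0002, -0.0006, 0.1758]
   [-0.0184, 0.0162, 0.0023] [0.0002, -0.0006, 0.1758]
   [-0.0153, 0.0192, 0.0023] [0.0002, -0.0006, 0.1758]
   [-0.0117, 0.0215, 0.0023] [0.0002, -0.0006, 0.1758]
   [-0.0078, 0.0233, 0.0023] [0.0002, -0.0006, 0.1758]
   [-0.0036, 0.0242, 0.0023] [0.0002, -0.0006, 0.1758]
   [0.0007, 0.0245, 0.0023] [0.0002, -0.0006, 0.1758]
   [0.005, 0.024, 0.0023] [0.0002, -0.0006, 0.1758]
   [0.0091, 0.0228, 0.0023] [0.0002, -0.0006, 0.1758]
```

View pics/w11.png

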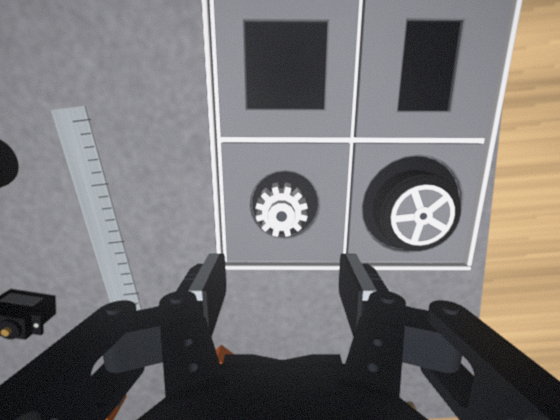

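The gear sits in the small round pocket at (282,207). Next is the servo.

Call:
servo_tool(
  steps=[
    {"offset": [-0.023, 0.009, 0.002], "dr": [0, 0, 0.176], "claw": 0.65},
    {"offset": [-0.021, 0.0125, 0.002], "dr": [0, 0, 0.176], "claw": 0.65},
    {"offset": [-0.0185, 0.016, 0.002], "dr": [0, 0, 0.176], "claw": 0.65},
    {"offset": [-0.0155, 0.019, 0.002], "dr": [0, 0, 0.176], "claw": 0.65},
    {"offset": [-0.0115, 0.0215, 0.002], "dr": [0, 0, 0.176], "claw": 0.65},
  ],
)

```text
time_s: 17.2
eef_pos: [0.5547, 0.0683, 0.058]
tool_rot: [0.955, 0.296, -0.001, -0.0]
wrist_force: [-1.2, -0.1, -0.1]
gripper_width: 0.0556
```

Call:
servo_tool(
  steps=[
    {"offset": [-0.008, 0.0235, 0.002], "dr": [0, 0, 0.176], "claw": 0.65},
    {"offset": [-0.0035, 0.024, 0.002], "dr": [0, 0, 0.176], "claw": 0.65},
    {"offset": [0.0005, 0.0245, 0.002], "dr": [0, 0, 0.176], "claw": 0.65},
    {"offset": [0.005, 0.024, 0.002], "dr": [0, 0, 0.176], "claw": 0.65},
    {"offset": [0.009, 0.023, 0.002], "dr": [0, 0, 0.176], "claw": 0.65},
  ],
)

```text
time_s: 17.82
eef_pos: [0.5887, -0.0496, 0.0479]
tool_rot: [0.99, -0.139, -0.001, -0.0]
wrist_force: [-0.4, 1.3, 0.4]
gripper_width: 0.0557
```

Call:
servo_tool(
  steps=[
    {"offset": [0, 0, 0], "dr": [0, 0, 0], "claw": 0.65},
  ],
)

```text
time_s: 17.95
eef_pos: [0.5888, -0.0501, 0.048]
tool_rot: [0.991, -0.137, -0.001, -0.0]
wrist_force: [-0.6, -0.1, -0.5]
gripper_width: 0.0553
```

```bash
python3 -c "
from h import *
plan((.592,-.048,-.021,-15.5,4))
p,d,M=snap('wrist','w12')
P=depthpts('wrist',M,d); m=(P[...,2]>.012)&(P[...,2]<.045)&(abs(P[...,0]-.592)<.04)&(abs(P[...,1]+.047)<.04); q=P[m]; print(np.percentile(q,[1,50,99],axis=0).round(4),cv2.minAreaRect((q[:,:2]*1000).astype(np.float32)))
q=q[(q[:,2]>.033)&(q[:,2]<.039)];print(cv2.minAreaRect((q[:,:2]*1000).astype(np.float32)))"
```

```text
t 17.95 p [ 0.5888 -0.0501  0.048 ] deg -15.8 w 0.0553 F [-0.6 -0.1 -0.5]
-> [ 0.592 -0.048 -0.021] -15.5 |d| 0.069
   [0.0007, -0.0007, 0.0172] [0.0, 0.0005, -0.0012]
   [0.0007, -0.0007, 0.0172] [0.0, 0.0005, -0.0012]
   [0.0007, -0.0007, 0.0172] [0.0, 0.0005, -0.0012]
   [0.0006, -0.0007, 0.0172] [0.0, 0.0005, -0.0012]
[[ 0.5768 -0.0696  0.0273]
 [ 0.5913 -0.0396  0.0356]
 [ 0.6045 -0.0173  0.0417]] ((590.23681640625, -44.028018951416016), (54.77308654785156, 19.95064353942871), 75.0397720336914)
((590.281982421875, -43.859012603759766), (40.594600677490234, 19.95064353942871), 75.0397720336914)
```

View pics/w12.png

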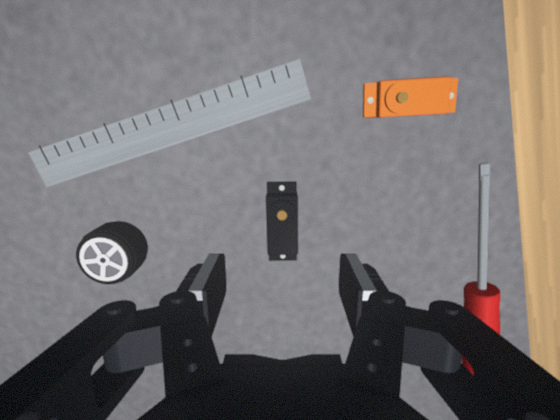

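The black servo is at (282,222) between the jaws, with its long axis across them at 75.0°. The orange one is clear at (410,97). I'll go down.

```bash
python3 -c "
from h import *
plan((.5905,-.0462,-.021,-15,4))"
```

```text
t 18.0 p [ 0.5885 -0.0492  0.0482] deg -15.6 w 0.0554 F [-0.2  0.2 -0.1]
-> [ 0.5905 -0.0462 -0.021 ] -15 |d| 0.069
   [0.0003, -0.0008, 0.0173] [0.0, 0.0005, -0.0025]
   [0.0003, -0.0008, 0.0173] [0.0, 0.0005, -0.0025]
   [0.0003, -0.0008, 0.0173] [0.0, 0.0005, -0.0025]
   [0.0003, -0.0008, 0.0173] [0.0, 0.0005, -0.0025]
```

Call:
servo_tool(
  steps=[
    {"offset": [0.001, -0.002, 0.018], "dr": [0, 0, -0.01], "claw": 0.65},
    {"offset": [0, -0.002, 0.018], "dr": [0, 0, 0], "claw": 0.65},
    {"offset": [0, 0, 0.017], "dr": [0, 0, 0], "claw": 0.65},
    {"offset": [0, 0, 0.016], "dr": [0, 0, 0], "claw": 0.65},
    {"offset": [0, 0, 0], "dr": [0, 0, 0], "claw": 0.65},
  ],
)

```text
time_s: 18.62
eef_pos: [0.5905, -0.0451, -0.0209]
tool_rot: [0.991, -0.131, -0.001, -0.0]
wrist_force: [0.5, -0.4, 1.0]
gripper_width: 0.0555
```

Call:
servo_tool(
  steps=[
    {"offset": [0, 0, 0], "dr": [0, 0, 0], "claw": 0.13},
    {"offset": [0, 0, 0], "dr": [0, 0, 0], "claw": 0.13},
    {"offset": [0, 0, 0], "dr": [0, 0, 0], "claw": 0.13},
    {"offset": [0, 0, 0], "dr": [0, 0, 0], "claw": 0.13},
    {"offset": [0, 0, 0], "dr": [0, 0, 0], "claw": 0.13},
  ],
)

```text
time_s: 19.25
eef_pos: [0.5917, -0.0455, -0.0186]
tool_rot: [0.991, -0.131, 0.001, 0.0]
wrist_force: [-0.9, 0.7, 6.6]
gripper_width: 0.0192
```

Call:
servo_tool(
  steps=[
    {"offset": [0, 0, -0.02], "dr": [0, 0, 0], "claw": 0.13},
    {"offset": [0, 0, -0.04], "dr": [0, 0, 0], "claw": 0.13},
    {"offset": [0, 0, -0.03], "dr": [0, 0, 0], "claw": 0.13},
    {"offset": [0, 0, 0], "dr": [0, 0, 0], "claw": 0.13},
  ],
)

```text
time_s: 19.75
eef_pos: [0.5922, -0.0455, 0.0728]
tool_rot: [0.991, -0.131, 0.002, 0.0]
wrist_force: [1.3, 0.7, -0.6]
gripper_width: 0.019
```

```bash
python3 -c "
from h import *
snap('wrist','w13')
plan((.428,.297,.05,85,10))
"
```

```text
t 19.8 p [ 0.5914 -0.0454  0.0712] deg -15.1 w 0.019 F [-1.  -1.  -0.8]
-> [0.428 0.297 0.05 ] 85 |d| 0.38
   [-0.0247, -0.0288, 0.0021] [0.0001, -0.0001, -0.1746]
   [-0.0193, -0.0327, 0.0021] [0.0001, -0.0001, -0.1746]
   [-0.0133, -0.0355, 0.0021] [0.0001, -0.0001, -0.1746]
   [-0.007, -0.0373, 0.0021] [0.0001, -0.0001, -0.1746]
   [-0.0004, -0.0379, 0.0021] [0.0001, -0.0001, -0.1746]
   [0.0062, -0.0374, 0.0021] [0.0001, -0.0001, -0.1746]
   [0.0126, -0.0358, 0.0021] [0.0001, -0.0001, -0.1746]
   [0.0187, -0.033, 0.0021] [0.0001, -0.0001, -0.1746]
   [0.0241, -0.0293, 0.0021] [0.0001, -0.0001, -0.1746]
   [0.0288, -0.0246, 0.0021] [0.0001, -0.0001, -0.1746]
```

View pics/w13.png

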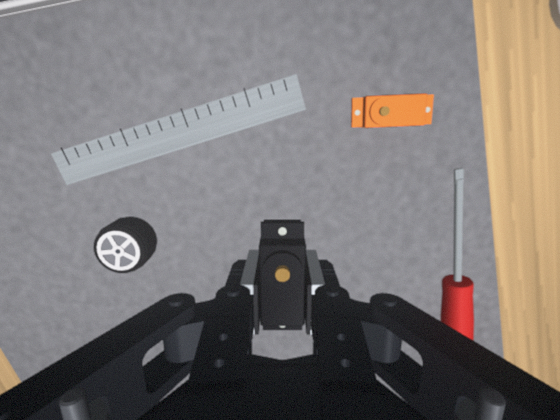

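The servo is held upright and square in the jaws at (283,275). I carry it and turn it to the oblong pocket.

Call:
servo_tool(
  steps=[
    {"offset": [-0.0245, -0.029, 0.002], "dr": [0, 0, -0.175], "claw": 0.13},
    {"offset": [-0.0195, -0.0325, 0.002], "dr": [0, 0, -0.175], "claw": 0.13},
    {"offset": [-0.0135, -0.0355, 0.002], "dr": [0, 0, -0.175], "claw": 0.13},
    {"offset": [-0.007, -0.0375, 0.002], "dr": [0, 0, -0.175], "claw": 0.13},
    {"offset": [-0.0005, -0.038, 0.002], "dr": [0, 0, -0.175], "claw": 0.13},
  ],
)

```text
time_s: 20.42
eef_pos: [0.5077, 0.1268, 0.0593]
tool_rot: [0.953, 0.304, -0.001, -0.0]
wrist_force: [0.8, -0.1, -0.6]
gripper_width: 0.019
```

Call:
servo_tool(
  steps=[
    {"offset": [0.006, -0.0375, 0.002], "dr": [0, 0, -0.175], "claw": 0.13},
    {"offset": [0.0125, -0.036, 0.002], "dr": [0, 0, -0.175], "claw": 0.13},
    {"offset": [0.0185, -0.033, 0.002], "dr": [0, 0, -0.175], "claw": 0.13},
    {"offset": [0.024, -0.0295, 0.002], "dr": [0, 0, -0.175], "claw": 0.13},
    {"offset": [0.029, -0.0245, 0.002], "dr": [0, 0, -0.175], "claw": 0.13},
  ],
)

```text
time_s: 21.05
eef_pos: [0.425, 0.2976, 0.0493]
tool_rot: [0.734, 0.679, -0.001, -0.0]
wrist_force: [0.8, -0.2, 0.1]
gripper_width: 0.0189
```

Call:
servo_tool(
  steps=[
    {"offset": [0, 0, 0], "dr": [0, 0, 0], "claw": 0.13},
  ],
)

```text
time_s: 21.18
eef_pos: [0.4246, 0.2982, 0.0493]
tool_rot: [0.735, 0.678, -0.001, -0.0]
wrist_force: [-0.7, -1.1, -0.8]
gripper_width: 0.0192
```

```bash
python3 -c "
from h import *
snap('wrist','w14')
plan((.428,.297,-.004,85,4))
"
```

```text
t 21.23 p [0.4252 0.2973 0.0495] deg 85.3 w 0.0191 F [ 0.8 -0.6 -0.7]
-> [ 0.428  0.297 -0.004] 85 |d| 0.054
   [0.0, 0.0007, 0.0134] [-0.0004, 0.0003, 0.0011]
   [0.0, 0.0007, 0.0134] [-0.0004, 0.0003, 0.0011]
   [0.0, 0.0007, 0.0134] [-0.0004, 0.0003, 0.0011]
   [-0.0, 0.0007, 0.0134] [-0.0004, 0.0003, 0.0011]
```

View pics/w14.png

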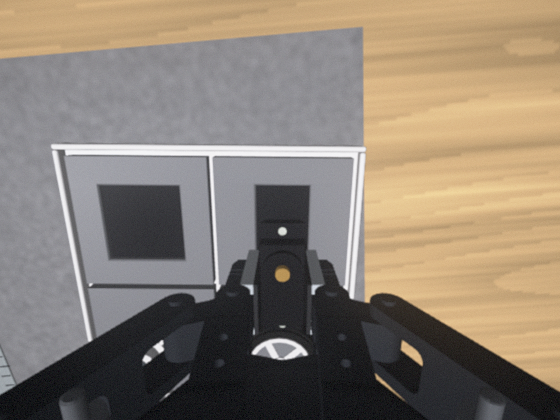

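The servo is over the oblong pocket at (282,210), aligned with it along its length. I'll lower it.

Call:
servo_tool(
  steps=[
    {"offset": [0, 0.001, 0.015], "dr": [0, 0, 0], "claw": 0.13},
    {"offset": [0, 0.001, 0.015], "dr": [0, 0, 0], "claw": 0.13},
    {"offset": [0, 0.001, 0.015], "dr": [0, 0, 0], "claw": 0.13},
    {"offset": [0, 0, 0.008], "dr": [0, 0, 0], "claw": 0.13},
    {"offset": [0, 0, 0], "dr": [0, 0, 0], "claw": 0.13},
  ],
)

```text
time_s: 21.85
eef_pos: [0.429, 0.2963, -0.0031]
tool_rot: [0.736, 0.677, -0.001, -0.0]
wrist_force: [1.0, 0.8, -1.1]
gripper_width: 0.0188
```

Call:
servo_tool(
  steps=[
    {"offset": [0, 0, 0.003], "dr": [0, 0, 0], "claw": 0.13},
    {"offset": [0, 0, 0.001], "dr": [0, 0, 0], "claw": 0.13},
    {"offset": [0, 0, 0], "dr": [0, 0, 0], "claw": 0.13},
  ],
)

```text
time_s: 22.22
eef_pos: [0.4293, 0.2967, -0.0062]
tool_rot: [0.736, 0.677, 0.0, 0.0]
wrist_force: [-0.5, 0.2, -0.3]
gripper_width: 0.0192
```

Call:
servo_tool(
  steps=[
    {"offset": [0, 0, 0.0015], "dr": [0, 0, 0], "claw": 0.13},
    {"offset": [0, 0, 0], "dr": [0, 0, 0], "claw": 0.13},
  ],
)

```text
time_s: 22.48
eef_pos: [0.4292, 0.2966, -0.0079]
tool_rot: [0.736, 0.677, 0.0, -0.0]
wrist_force: [-0.4, 0.6, -1.1]
gripper_width: 0.0191
```

Call:
servo_tool(
  steps=[
    {"offset": [0, 0, 0.0015], "dr": [0, 0, 0], "claw": 0.13},
    {"offset": [0, 0, 0], "dr": [0, 0, 0], "claw": 0.13},
  ],
)

```text
time_s: 22.72
eef_pos: [0.4292, 0.2966, -0.0095]
tool_rot: [0.736, 0.677, -0.0, -0.0]
wrist_force: [-0.2, 0.7, -0.9]
gripper_width: 0.0189
```

Call:
servo_tool(
  steps=[
    {"offset": [0, 0, 0.001], "dr": [0, 0, 0], "claw": 0.13},
    {"offset": [0, 0, 0], "dr": [0, 0, 0], "claw": 0.13},
  ],
)

```text
time_s: 22.98
eef_pos: [0.4292, 0.2966, -0.0105]
tool_rot: [0.736, 0.677, -0.0, -0.0]
wrist_force: [0.2, 1.3, -1.1]
gripper_width: 0.0194
```

Call:
servo_tool(
  steps=[
    {"offset": [0, 0, 0.0007], "dr": [0, 0, 0], "claw": 0.13},
    {"offset": [0, 0, 0], "dr": [0, 0, 0], "claw": 0.13},
  ],
)

```text
time_s: 23.22
eef_pos: [0.4293, 0.2967, -0.0106]
tool_rot: [0.736, 0.677, 0.0, 0.0]
wrist_force: [-1.2, -0.8, 5.6]
gripper_width: 0.0191
```

Contact at -0.0106, as predicted. I'll release and retreat.

Call:
servo_tool(
  steps=[
    {"offset": [0, 0, 0], "dr": [0, 0, 0], "claw": 0.45},
    {"offset": [0, 0, 0], "dr": [0, 0, 0], "claw": 0.45},
    {"offset": [0, 0, -0.03], "dr": [0, 0, 0], "claw": 0.45},
    {"offset": [0, 0, -0.05], "dr": [0, 0, 0], "claw": 0.6},
    {"offset": [0, 0, 0], "dr": [0, 0, 0], "claw": 0.6},
  ],
)

```text
time_s: 23.85
eef_pos: [0.4306, 0.2974, 0.0717]
tool_rot: [0.736, 0.677, 0.003, 0.001]
wrist_force: [0.6, -0.3, -0.2]
gripper_width: 0.0512
```

```bash
python3 -c "
from h import *
snap('wrist','w15')
plan((.5,.1,.07,75,4),(.6,-.296,.05,55,8))
"
```

```text
t 23.9 p [0.4298 0.2969 0.07  ] deg 85.2 w 0.0515 F [-0.2  0.1 -0.2]
-> [0.5  0.1  0.07] 75 |d| 0.209
   [-0.0476, 0.0216, -0.0] [0.0006, -0.0005, 0.0445]
   [-0.0466, 0.0237, -0.0] [0.0006, -0.0005, 0.0445]
   [-0.0455, 0.0258, 0.0] [0.0006, -0.0005, 0.0445]
   [-0.0443, 0.0278, 0.0] [0.0006, -0.0005, 0.0445]
-> [ 0.6   -0.296  0.05 ] 55 |d| 0.409
   [-0.0446, 0.0249, 0.0025] [0.0, 0.0, 0.0436]
   [-0.0435, 0.0268, 0.0025] [0.0, 0.0, 0.0436]
   [-0.0422, 0.0287, 0.0025] [0.0, 0.0, 0.0436]
   [-0.0409, 0.0305, 0.0025] [0.0, 0.0, 0.0436]
   [-0.0396, 0.0322, 0.0025] [0.0, 0.0, 0.0436]
   [-0.0381, 0.0339, 0.0025] [0.0, 0.0, 0.0436]
   [-0.0366, 0.0356, 0.0025] [0.0, 0.0, 0.0436]
   [-0.035, 0.0371, 0.0025] [0.0, 0.0, 0.0436]
```

View pics/w15.png

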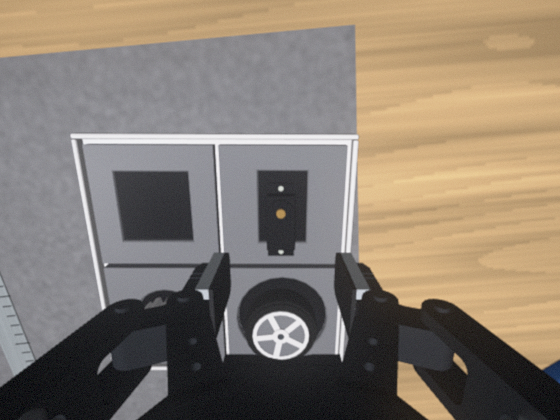

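The servo stands upright in the oblong pocket at (282,220). The last part is the bracket.

Call:
servo_tool(
  steps=[
    {"offset": [-0.0475, 0.0215, 0], "dr": [0, 0, 0.044], "claw": 0.75},
    {"offset": [-0.0465, 0.0235, 0], "dr": [0, 0, 0.044], "claw": 0.75},
    {"offset": [-0.0455, 0.026, 0], "dr": [0, 0, 0.044], "claw": 0.75},
    {"offset": [-0.0445, 0.028, 0], "dr": [0, 0, 0.044], "claw": 0.75},
    {"offset": [-0.0445, 0.025, 0.0025], "dr": [0, 0, 0.044], "claw": 0.75},
  ],
)

```text
time_s: 24.52
eef_pos: [0.5126, 0.0485, 0.0652]
tool_rot: [0.806, 0.591, -0.0, -0.0]
wrist_force: [0.8, 0.7, -0.5]
gripper_width: 0.064
```

Call:
servo_tool(
  steps=[
    {"offset": [-0.0435, 0.027, 0.0025], "dr": [0, 0, 0.044], "claw": 0.75},
    {"offset": [-0.042, 0.0285, 0.0025], "dr": [0, 0, 0.044], "claw": 0.75},
    {"offset": [-0.041, 0.0305, 0.0025], "dr": [0, 0, 0.044], "claw": 0.75},
    {"offset": [-0.0395, 0.032, 0.0025], "dr": [0, 0, 0.044], "claw": 0.75},
    {"offset": [-0.038, 0.034, 0.0025], "dr": [0, 0, 0.044], "claw": 0.75},
  ],
)

```text
time_s: 25.15
eef_pos: [0.5748, -0.1983, 0.0522]
tool_rot: [0.866, 0.499, -0.001, -0.001]
wrist_force: [0.1, 1.2, 0.2]
gripper_width: 0.0637
```

Call:
servo_tool(
  steps=[
    {"offset": [-0.0365, 0.0355, 0.0025], "dr": [0, 0, 0.044], "claw": 0.75},
    {"offset": [-0.035, 0.037, 0.0025], "dr": [0, 0, 0.044], "claw": 0.75},
    {"offset": [0, 0, 0], "dr": [0, 0, 0], "claw": 0.75},
  ],
)

```text
time_s: 25.52
eef_pos: [0.5996, -0.2985, 0.0465]
tool_rot: [0.888, 0.46, -0.0, -0.001]
wrist_force: [-0.1, 0.2, -0.2]
gripper_width: 0.0641
```

```bash
python3 -c "
from h import *
p,d,M=snap('wrist','w16')
P=depthpts('wrist',M,d); m=(P[...,2]>.01)&(P[...,2]<.045)&(abs(P[...,0]-.598)<.04)&(abs(P[...,1]+.298)<.04); q=P[m]; print(np.percentile(q,[1,50,99],axis=0).round(4),cv2.minAreaRect((q[:,:2]*1000).astype(np.float32)))
q=q[(q[:,2]>.028)];print(cv2.minAreaRect((q[:,:2]*1000).astype(np.float32)))
plan((.598,-.298,-.021,55,4))
"
```

```text
[[ 0.5696 -0.3212  0.0107]
 [ 0.5944 -0.2985  0.0312]
 [ 0.6211 -0.2715  0.0329]] ((595.8806762695312, -297.0289306640625), (36.05632019042969, 40.78456115722656), 55.310081481933594)
((595.89453125, -297.04541015625), (35.976993560791016, 40.82294845581055), 55.437339782714844)
t 25.57 p [ 0.5991 -0.2965  0.0467] deg 54.8 w 0.0635 F [-0.8 -0.   0.2]
-> [ 0.598 -0.298 -0.021] 55 |d| 0.068
   [-0.0005, 0.0, 0.0169] [-0.0007, -0.0, -0.0007]
   [-0.0005, 0.0, 0.0169] [-0.0007, -0.0, -0.0007]
   [-0.0005, -0.0, 0.0169] [-0.0007, -0.0, -0.0007]
   [-0.0005, -0.0, 0.0169] [-0.0007, -0.0, -0.0007]
```

View pics/w16.png

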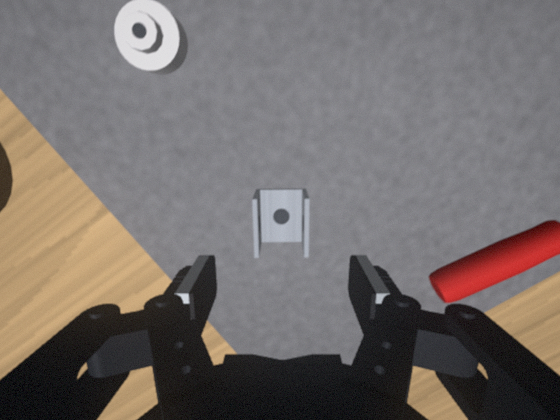

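The bracket is at (281,222) with both walls facing the pads, 36 mm across the jaw direction at 55°. The corrected centre (0.598, -0.298) agrees with the first measurement. I'll go down and grip.

Call:
servo_tool(
  steps=[
    {"offset": [-0.001, 0, 0.018], "dr": [0, 0, 0], "claw": 0.75},
    {"offset": [-0.001, 0, 0.018], "dr": [0, 0, 0], "claw": 0.75},
    {"offset": [0, 0, 0.017], "dr": [0, 0, 0], "claw": 0.75},
    {"offset": [0, 0, 0.015], "dr": [0, 0, 0], "claw": 0.75},
    {"offset": [0, 0, 0], "dr": [0, 0, 0], "claw": 0.75},
  ],
)

```text
time_s: 26.2
eef_pos: [0.5984, -0.2967, -0.0207]
tool_rot: [0.887, 0.461, -0.001, -0.001]
wrist_force: [-0.1, 0.0, 0.0]
gripper_width: 0.0639
```

Call:
servo_tool(
  steps=[
    {"offset": [0, 0, 0], "dr": [0, 0, 0], "claw": 0.33},
    {"offset": [0, 0, 0], "dr": [0, 0, 0], "claw": 0.33},
    {"offset": [0, 0, 0], "dr": [0, 0, 0], "claw": 0.33},
    {"offset": [0, 0, 0], "dr": [0, 0, 0], "claw": 0.33},
    {"offset": [0, 0, 0], "dr": [0, 0, 0], "claw": 0.33},
  ],
)

```text
time_s: 26.82
eef_pos: [0.5994, -0.2975, -0.0182]
tool_rot: [0.887, 0.461, 0.0, 0.001]
wrist_force: [-1.1, 0.8, 6.9]
gripper_width: 0.0345
```

Call:
servo_tool(
  steps=[
    {"offset": [0, 0, -0.02], "dr": [0, 0, 0], "claw": 0.33},
    {"offset": [0, 0, -0.04], "dr": [0, 0, 0], "claw": 0.33},
    {"offset": [0, 0, -0.03], "dr": [0, 0, 0], "claw": 0.33},
    {"offset": [0, 0, 0], "dr": [0, 0, 0], "claw": 0.33},
  ],
)

```text
time_s: 27.32
eef_pos: [0.5999, -0.2979, 0.0744]
tool_rot: [0.887, 0.461, 0.001, 0.002]
wrist_force: [0.1, 0.0, -0.6]
gripper_width: 0.0351
```

```bash
python3 -c "
from h import *
snap('wrist','w17')
plan((.52,0,.07,72,6),(.419,.198,.05,85,5))
"
```

```text
t 27.38 p [ 0.5992 -0.2974  0.0725] deg 54.9 w 0.0347 F [ 0.6 -0.1 -0.5]
-> [0.52 0.   0.07] 72 |d| 0.308
   [0.033, -0.0393, 0.0003] [0.0004, 0.0, -0.0496]
   [0.0349, -0.0376, 0.0004] [0.0004, 0.0, -0.0496]
   [0.0367, -0.0358, 0.0004] [0.0004, 0.0, -0.0496]
   [0.0385, -0.0339, 0.0004] [0.0004, 0.0, -0.0496]
   [0.0401, -0.032, 0.0004] [0.0004, 0.0, -0.0496]
   [0.0416, -0.03, 0.0004] [0.0004, 0.0, -0.0496]
-> [0.419 0.198 0.05 ] 85 |d| 0.223
   [0.0314, -0.0314, 0.004] [0.0, 0.0, -0.0454]
   [0.0328, -0.03, 0.004] [0.0, 0.0, -0.0454]
   [0.0341, -0.0285, 0.004] [0.0, 0.0, -0.0454]
   [0.0354, -0.0269, 0.004] [0.0, 0.0, -0.0454]
   [0.0366, -0.0253, 0.004] [0.0, 0.0, -0.0454]
```

View pics/w17.png

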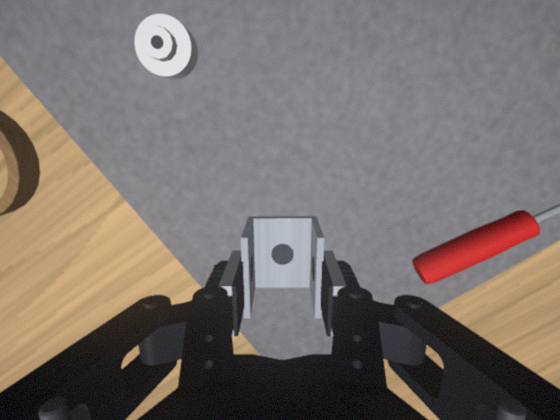

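The bracket is held upright at (283,265). I carry it to the square pocket.

Call:
servo_tool(
  steps=[
    {"offset": [0.033, -0.0395, 0], "dr": [0, 0, -0.05], "claw": 0.33},
    {"offset": [0.035, -0.0375, 0], "dr": [0, 0, -0.05], "claw": 0.33},
    {"offset": [0.0365, -0.036, 0], "dr": [0, 0, -0.05], "claw": 0.33},
    {"offset": [0.0385, -0.034, 0], "dr": [0, 0, -0.05], "claw": 0.33},
    {"offset": [0.04, -0.032, 0], "dr": [0, 0, -0.05], "claw": 0.33},
  ],
)

```text
time_s: 28.0
eef_pos: [0.5311, -0.0478, 0.0702]
tool_rot: [0.822, 0.569, -0.001, -0.001]
wrist_force: [0.9, 0.3, -0.9]
gripper_width: 0.0351
```

Call:
servo_tool(
  steps=[
    {"offset": [0.0415, -0.03, 0], "dr": [0, 0, -0.05], "claw": 0.33},
    {"offset": [0.0315, -0.0315, 0.004], "dr": [0, 0, -0.045], "claw": 0.33},
    {"offset": [0.033, -0.03, 0.004], "dr": [0, 0, -0.045], "claw": 0.33},
    {"offset": [0.034, -0.0285, 0.004], "dr": [0, 0, -0.045], "claw": 0.33},
    {"offset": [0.0355, -0.027, 0.004], "dr": [0, 0, -0.045], "claw": 0.33},
  ],
)

```text
time_s: 28.62
eef_pos: [0.4364, 0.1596, 0.0542]
tool_rot: [0.752, 0.659, -0.001, -0.0]
wrist_force: [1.1, 0.4, -0.6]
gripper_width: 0.0348
```

Call:
servo_tool(
  steps=[
    {"offset": [0.0365, -0.0255, 0.004], "dr": [0, 0, -0.045], "claw": 0.33},
    {"offset": [0, 0, 0], "dr": [0, 0, 0], "claw": 0.33},
  ],
)

```text
time_s: 28.88
eef_pos: [0.4152, 0.1997, 0.0502]
tool_rot: [0.736, 0.677, -0.001, -0.001]
wrist_force: [-0.7, 0.7, -1.1]
gripper_width: 0.0347
```

```bash
python3 -c "
from h import *
snap('wrist','w18')
plan((.419,.198,-.004,85,4))
"
```

```text
t 28.93 p [0.4162 0.1988 0.0504] deg 85.2 w 0.035 F [ 0.2  0.7 -1. ]
-> [ 0.419  0.198 -0.004] 85 |d| 0.054
   [-0.0001, 0.0007, 0.0136] [-0.0004, 0.0001, 0.0007]
   [-0.0001, 0.0007, 0.0136] [-0.0004, 0.0001, 0.0007]
   [-0.0001, 0.0007, 0.0136] [-0.0004, 0.0001, 0.0007]
   [-0.0001, 0.0007, 0.0136] [-0.0004, 0.0001, 0.0007]
```

View pics/w18.png

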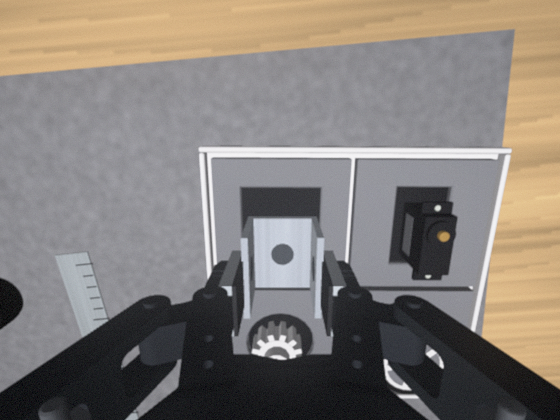

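The bracket is squarely over the square pocket. I'll lower it, expecting contact near -0.0102.

Call:
servo_tool(
  steps=[
    {"offset": [0, 0.001, 0.015], "dr": [0, 0, 0], "claw": 0.33},
    {"offset": [0, 0.001, 0.015], "dr": [0, 0, 0], "claw": 0.33},
    {"offset": [0, 0.001, 0.015], "dr": [0, 0, 0], "claw": 0.33},
    {"offset": [0, 0, 0.01], "dr": [0, 0, 0], "claw": 0.33},
    {"offset": [0, 0, 0], "dr": [0, 0, 0], "claw": 0.33},
  ],
)

```text
time_s: 29.55
eef_pos: [0.4199, 0.1976, -0.0049]
tool_rot: [0.737, 0.676, -0.001, -0.0]
wrist_force: [1.1, -0.0, -0.4]
gripper_width: 0.0352
```

Call:
servo_tool(
  steps=[
    {"offset": [0, 0, 0.003], "dr": [0, 0, 0], "claw": 0.33},
    {"offset": [0, 0, 0], "dr": [0, 0, 0], "claw": 0.33},
  ],
)

```text
time_s: 29.8
eef_pos: [0.4203, 0.1979, -0.0069]
tool_rot: [0.737, 0.676, 0.0, 0.0]
wrist_force: [0.1, 0.4, -0.7]
gripper_width: 0.0349
```

Call:
servo_tool(
  steps=[
    {"offset": [0, 0, 0.001], "dr": [0, 0, 0], "claw": 0.33},
    {"offset": [0, 0, 0], "dr": [0, 0, 0], "claw": 0.33},
  ],
)

```text
time_s: 30.05
eef_pos: [0.4203, 0.1979, -0.008]
tool_rot: [0.737, 0.676, 0.0, 0.0]
wrist_force: [-0.6, 0.2, -1.3]
gripper_width: 0.035
```

Call:
servo_tool(
  steps=[
    {"offset": [0, 0, 0.001], "dr": [0, 0, 0], "claw": 0.33},
    {"offset": [0, 0, 0], "dr": [0, 0, 0], "claw": 0.33},
  ],
)

```text
time_s: 30.3
eef_pos: [0.4202, 0.1978, -0.0091]
tool_rot: [0.737, 0.676, 0.0, -0.0]
wrist_force: [0.7, 0.1, -0.4]
gripper_width: 0.0346
```

Call:
servo_tool(
  steps=[
    {"offset": [0, 0, 0.001], "dr": [0, 0, 0], "claw": 0.33},
    {"offset": [0, 0, 0], "dr": [0, 0, 0], "claw": 0.33},
  ],
)

```text
time_s: 30.55
eef_pos: [0.4202, 0.1978, -0.0102]
tool_rot: [0.737, 0.676, -0.0, -0.0]
wrist_force: [-0.8, 0.3, 0.6]
gripper_width: 0.0351
```

Call:
servo_tool(
  steps=[
    {"offset": [0, 0, 0.0007], "dr": [0, 0, 0], "claw": 0.33},
    {"offset": [0, 0, 0], "dr": [0, 0, 0], "claw": 0.33},
  ],
)

```text
time_s: 30.8
eef_pos: [0.4202, 0.1978, -0.0102]
tool_rot: [0.737, 0.676, 0.0, 0.0]
wrist_force: [-2.4, -0.2, 10.6]
gripper_width: 0.0349
```

Contact at 10.6 N. I'll release, retreat and move aside for the final check.

Call:
servo_tool(
  steps=[
    {"offset": [0, 0, -0.0005], "dr": [0, 0, 0], "claw": 0.6},
    {"offset": [0, 0, 0], "dr": [0, 0, 0], "claw": 0.6},
    {"offset": [0, 0, -0.03], "dr": [0, 0, 0], "claw": 0.6},
    {"offset": [0, 0, -0.05], "dr": [0, 0, 0], "claw": 0.6},
    {"offset": [0, 0, -0.05], "dr": [0, 0, 0], "claw": 0.6},
  ],
)

```text
time_s: 31.42
eef_pos: [0.4199, 0.1977, 0.121]
tool_rot: [0.737, 0.676, -0.0, -0.0]
wrist_force: [0.3, 0.1, -1.0]
gripper_width: 0.0513
```

Call:
servo_tool(
  steps=[
    {"offset": [-0.05, 0.01, -0.01], "dr": [0, 0, 0], "claw": 0.6},
    {"offset": [-0.05, 0.01, -0.01], "dr": [0, 0, 0], "claw": 0.6},
    {"offset": [-0.05, 0.01, -0.01], "dr": [0, 0, 0], "claw": 0.6},
    {"offset": [-0.05, 0, 0], "dr": [0, 0, 0], "claw": 0.6},
    {"offset": [-0.05, 0, 0], "dr": [0, 0, 0], "claw": 0.6},
  ],
)

```text
time_s: 32.05
eef_pos: [0.4282, -0.0554, 0.1498]
tool_rot: [0.737, 0.676, 0.0, 0.0]
wrist_force: [1.1, 0.0, 0.3]
gripper_width: 0.0514
```

Call:
servo_tool(
  steps=[
    {"offset": [-0.03, 0, 0], "dr": [0, 0, 0], "claw": 0.6},
    {"offset": [0, 0, 0], "dr": [0, 0, 0], "claw": 0.6},
  ],
)

```text
time_s: 32.3
eef_pos: [0.4257, -0.0853, 0.1496]
tool_rot: [0.738, 0.675, -0.0, -0.0]
wrist_force: [1.1, -0.8, -0.7]
gripper_width: 0.0514
```

```bash
python3 -c "
from h import *
for n,t,r in (('scene','scF',(slice(150,290),slice(310,490))),('side','sF',(slice(130,220),slice(150,300)))):
    p,d,M=snap(n,t); P=depthpts(n,M,d); cv2.imwrite('pics/c'+t+'.png',cv2.resize(p[r],None,fx=3.5,fy=3.5,interpolation=cv2.INTER_CUBIC))
    for k,c,R in (('wheel',(.5272,.2884),.042),('gear',(.5184,.1888),.035),('servo',(.4276,.2972),.04),('bracket',(.4188,.1976),.04)):
        m=(np.hypot(P[...,0]-c[0],P[...,1]-c[1])<R)&(P[...,2]>.017)&(P[...,2]<.08); q=P[m]
        print(n,k,len(q),'pct',np.percentile(q,[2,50,98],axis=0).round(4).tolist(),cv2.minAreaRect((q[:,:2]*1000).astype(np.float32)))
"
```

```text
scene wheel 704 pct [[0.5032, 0.2608, 0.0183], [0.537, 0.2889, 0.0347], [0.5577, 0.3152, 0.0386]] ((528.8978271484375, 283.4669189453125), (67.65470123291016, 61.08470916748047), 89.606689453125)
scene gear 256 pct [[0.496, 0.1689, 0.0179], [0.5253, 0.1885, 0.0275], [0.539, 0.2051, 0.0389]] ((512.6946411132812, 186.06442260742188), (45.835628509521484, 54.35780715942383), 74.08990478515625)
scene servo 273 pct [[0.4107, 0.2789, 0.0173], [0.4408, 0.2967, 0.0432], [0.4569, 0.3069, 0.0504]] ((426.94384765625, 296.81170654296875), (59.135257720947266, 63.703128814697266), 24.73769187927246)
scene bracket 170 pct [[0.4, 0.1776, 0.0173], [0.4225, 0.1901, 0.0314], [0.4485, 0.217, 0.0439]] ((423.6960144042969, 199.80596923828125), (63.8487434387207, 70.90121459960938), 13.6610107421875)
side wheel 325 pct [[0.5014, 0.2572, 0.0184], [0.5281, 0.2719, 0.0335], [0.5567, 0.309, 0.0366]] ((529.0081787109375, 284.5236511230469), (57.79697036743164, 58.086029052734375), 81.25887298583984)
side gear 175 pct [[0.5028, 0.1672, 0.0175], [0.5201, 0.1788, 0.0264], [0.5378, 0.1993, 0.0375]] ((520.1710205078125, 183.2731170654297), (35.340999603271484, 38.555484771728516), 87.26715850830078)
side servo 213 pct [[0.4165, 0.2834, 0.0187], [0.4336, 0.2875, 0.0365], [0.4548, 0.3017, 0.0485]] ((436.4964904785156, 293.7950439453125), (22.859498977661133, 41.27811813354492), 88.06061553955078)
side bracket 261 pct [[0.4062, 0.1776, 0.0177], [0.424, 0.1821, 0.0311], [0.4412, 0.2158, 0.041]] ((422.5824279785156, 196.951904296875), (40.94686508178711, 36.23154067993164), 85.58963012695312)
```

View pics/cscF.png

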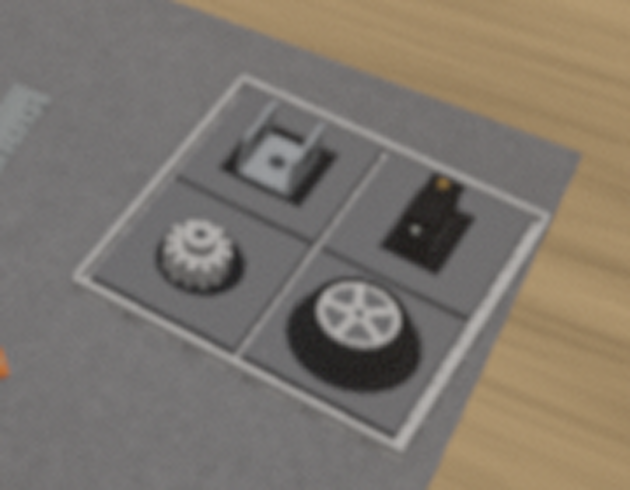

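View pics/csF.png

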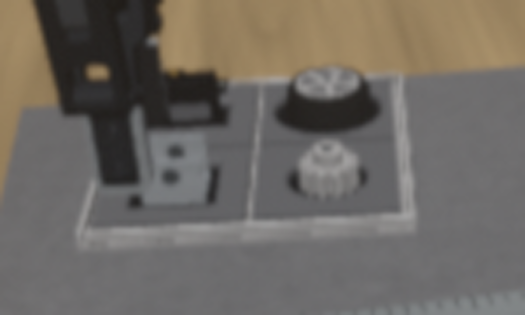

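View pics/scF.png

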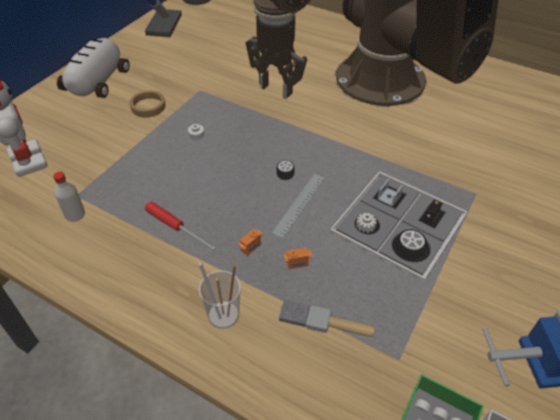

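The tops read 34.7 mm (wheel), 37.5 mm (gear), 43.2 mm with the shaft at 50 mm (servo) and 41 mm (bracket). That is each part's height plus the pocket floor at about 8.5 mm, so all four are flat on the floor. The small wheel (285,169), the disc (196,130) and the orange servos are where they were. I'll hand in.

```bash
python3 -c "
from h import *
print(arm.sign_off())"
```

```text
the job is handed in; nothing more can be done
None
```

The kit is made up and handed in: the wheel, gear, servo and bracket went into their own pockets, in that order. The look-alikes stayed where they lay. It took about 32 s of the 123 s allowed, and the largest wrist force reported at the end of a move was 14 N.

**First grasp failed:** the first try at the wheel closed in the air above it. The fingertips stand about 34 mm (shut) to 46 mm (open) behind the reported TCP, not 0 to 13 mm as described. I measured this from wrist and side depth, corrected for it, and nothing was disturbed.

**Last checks:**
- **Seating:** each set-down met the pocket floor within about 1 mm of the expected height. The tops, seen in scene and side depth, match each part lying flat on the pocket floor.
- **Positions:** parts look centred to within a few mm.
- **Less certain:**
  - The gripper partly hid the servo and bracket in the last side picture, so their ends there rest mainly on the scene and wrist views.
  - The wrist camera reads about 2–3 mm off from the other two, which is within the pocket clearances.

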